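# Bead order: scoop, fill and hang up

## Task

Use the hand scoop to move every bead from the bin into the caddy while it stands on the bench, without touching the beads with the fingers. Then hang the full caddy and the scoop by their bar handles, each on its own forked hook stand (either one), the handle lying across both prongs. Do not shift the tea glass or the hammer.

Things in the scene. Friction and masses are not known exactly. Their poses are not given: they have to be found in the camera images.
- bin: Fixed open aluminium bin. Origin: centre of its underside; x runs along it, z up. Level floor inside 224 mm long (x -112 to +112), 84 mm wide, 6 mm above the bench; side walls 6 mm thick, upright; both end walls slope outward from the floor, 60 degrees steep, to x -141 and +141 at the rim. Rims 55 mm above the bench.
- bin_floor_far (a point): Middle of the line where the bin's level floor meets its x+ end wall (x +112 mm). The beads start on the floor within 140 mm of this line and do not roll by themselves on the level; they roll on slopes steeper than about 12 degrees.
- scoop: Loose steel hand scoop, about 140 g. Origin: centre of its underside; z up, x+ to the open front. Floor 50 mm long (front edge at x +25), 76 mm wide, 2 mm thick; side walls 36 mm high from x -25 to +1, then 6 mm high to the front edge; back wall 36 mm high. Two uprights carry a wooden bar handle across it. It starts standing level on the bench.
- scoop_bar (a point): Centre of the scoop's bar handle, at x -6, y 0, z 95 mm in the scoop's frame. Bar 12 mm thick (along x), 24 mm tall, 70 mm clear length along y between the upright side straps (36 mm to 83 mm up is open under it).
- caddy: Loose open rectangular steel caddy (carrying box), about 400 g, 112 mm (x) by 136 mm (y), walls 3 mm thick and 60 mm high. Origin: centre of its underside, z up. At the two y ends uprights carry a wooden bar handle along y across the middle, above the opening. It starts standing on the bench.
- caddy_bar (a point): Centre of the caddy's bar handle, 125 mm above the caddy's underside. Bar 12 mm thick (along x), 24 mm tall, 130 mm clear length along y.
- hook_a: One of two like fixed forked hook stands. Origin: under its 16 mm post (base 120 x 140 mm, 12 mm thick), z up; the fork points to x-. Crossbar 74 mm along y, top 208 mm up. Two 7 mm round prongs at y -27 and +27 mm: down from the crossbar to x -50, level to x -95 with top 193 mm up, then turned up to a tip at x -108, 218 mm up.
- hook_a_seat (a point): Mid-point between the level parts of this stand's prongs, at x -72 mm, y 0, at the height of the prongs' top (193 mm), where the underside of a hung bar rests, lying along the stand's y across both prongs, the fingers in the gap between them.
- hook_b: The other of two like fixed forked hook stands. Origin: under its 16 mm post (base 120 x 140 mm, 12 mm thick), z up; the fork points to x-. Crossbar 74 mm along y, top 208 mm up. Two 7 mm round prongs at y -27 and +27 mm: down from the crossbar to x -50, level to x -95 with top 193 mm up, then turned up to a tip at x -108, 218 mm up.
- hook_b_seat (a point): Mid-point between the level parts of this stand's prongs, at x -72 mm, y 0, at the height of the prongs' top (193 mm), where the underside of a hung bar rests, lying along the stand's y across both prongs, the fingers in the gap between them.
- bead0_center (a point): Centre of a terracotta-brown ceramic bead, a ball of 22 mm diameter, 14 g. Seven to ten beads are present.
- bead1_center (a point): Centre of a terracotta-brown ceramic bead, a ball of 22 mm diameter, 14 g. Seven to ten beads are present.
- bead2_center (a point): Centre of a terracotta-brown ceramic bead, a ball of 22 mm diameter, 14 g. Seven to ten beads are present.
- bead3_center (a point): Centre of a terracotta-brown ceramic bead, a ball of 22 mm diameter, 14 g. Seven to ten beads are present.
- bead4_center (a point): Centre of a terracotta-brown ceramic bead, a ball of 22 mm diameter, 14 g. Seven to ten beads are present.
- bead5_center (a point): Centre of a terracotta-brown ceramic bead, a ball of 22 mm diameter, 14 g. Seven to ten beads are present.
- bead6_center (a point): Centre of a terracotta-brown ceramic bead, a ball of 22 mm diameter, 14 g. Seven to ten beads are present.
- bead7_center (a point): Centre of a terracotta-brown ceramic bead, a ball of 22 mm diameter, 14 g. Seven to ten beads are present.
- bead8_center (a point): Centre of a terracotta-brown ceramic bead, a ball of 22 mm diameter, 14 g. Seven to ten beads are present.
- bead9_center (a point): Centre of a terracotta-brown ceramic bead, a ball of 22 mm diameter, 14 g. Seven to ten beads are present.
- tea_glass: Bystander: tea glass on a saucer (100 mm across, 85 mm tall), loose. Origin under its centre.
- hammer: Bystander: hammer lying loose on the bench. Origin under its centre.
There are look-alikes about, which are no part of the job. Of the things shaped like the scoop, the steel one is meant.

How it is judged (in metres and radians):
On the way:
1. all beads are in the caddy while it stands on the bench (x of bead0_center in the frame of caddy between -0.057 and 0.057 m and y of bead0_center in the frame of caddy between -0.069 and 0.069 m and z of bead0_center in the frame of caddy between 0 and 0.065 m and x of bead1_center in the frame of caddy between -0.057 and 0.057 m and y of bead1_center in the frame of caddy between -0.069 and 0.069 m and z of bead1_center in the frame of caddy between 0 and 0.065 m and x of bead2_center in the frame of caddy between -0.057 and 0.057 m and y of bead2_center in the frame of caddy between -0.069 and 0.069 m and z of bead2_center in the frame of caddy between 0 and 0.065 m and x of bead3_center in the frame of caddy between -0.057 and 0.057 m and y of bead3_center in the frame of caddy between -0.069 and 0.069 m and z of bead3_center in the frame of caddy between 0 and 0.065 m and x of bead4_center in the frame of caddy between -0.057 and 0.057 m and y of bead4_center in the frame of caddy between -0.069 and 0.069 m and z of bead4_center in the frame of caddy between 0 and 0.065 m and x of bead5_center in the frame of caddy between -0.057 and 0.057 m and y of bead5_center in the frame of caddy between -0.069 and 0.069 m and z of bead5_center in the frame of caddy between 0 and 0.065 m and x of bead6_center in the frame of caddy between -0.057 and 0.057 m and y of bead6_center in the frame of caddy between -0.069 and 0.069 m and z of bead6_center in the frame of caddy between 0 and 0.065 m and x of bead7_center in the frame of caddy between -0.057 and 0.057 m and y of bead7_center in the frame of caddy between -0.069 and 0.069 m and z of bead7_center in the frame of caddy between 0 and 0.065 m and x of bead8_center in the frame of caddy between -0.057 and 0.057 m and y of bead8_center in the frame of caddy between -0.069 and 0.069 m and z of bead8_center in the frame of caddy between 0 and 0.065 m and x of bead9_center in the frame of caddy between -0.057 and 0.057 m and y of bead9_center in the frame of caddy between -0.069 and 0.069 m and z of bead9_center in the frame of caddy between 0 and 0.065 m and height (world z) of caddy below 0.02 m), for 0.2 s.
At the end, for the whole second after the job is handed in: All beads lie inside the caddy; caddy and scoop hang at rest (below 30 mm/s) on different hook stands, each with the centre of its bar within 40 mm of that stand's seat and lying within 0.35 rad of across its two prongs; the caddy leans less than 0.4 rad and the scoop less than 0.7 rad (x of bead0_center in the frame of caddy between -0.057 and 0.057 m and y of bead0_center in the frame of caddy between -0.069 and 0.069 m and z of bead0_center in the frame of caddy between 0 and 0.065 m and x of bead1_center in the frame of caddy between -0.057 and 0.057 m and y of bead1_center in the frame of caddy between -0.069 and 0.069 m and z of bead1_center in the frame of caddy between 0 and 0.065 m and x of bead2_center in the frame of caddy between -0.057 and 0.057 m and y of bead2_center in the frame of caddy between -0.069 and 0.069 m and z of bead2_center in the frame of caddy between 0 and 0.065 m and x of bead3_center in the frame of caddy between -0.057 and 0.057 m and y of bead3_center in the frame of caddy between -0.069 and 0.069 m and z of bead3_center in the frame of caddy between 0 and 0.065 m and x of bead4_center in the frame of caddy between -0.057 and 0.057 m and y of bead4_center in the frame of caddy between -0.069 and 0.069 m and z of bead4_center in the frame of caddy between 0 and 0.065 m and x of bead5_center in the frame of caddy between -0.057 and 0.057 m and y of bead5_center in the frame of caddy between -0.069 and 0.069 m and z of bead5_center in the frame of caddy between 0 and 0.065 m and x of bead6_center in the frame of caddy between -0.057 and 0.057 m and y of bead6_center in the frame of caddy between -0.069 and 0.069 m and z of bead6_center in the frame of caddy between 0 and 0.065 m and x of bead7_center in the frame of caddy between -0.057 and 0.057 m and y of bead7_center in the frame of caddy between -0.069 and 0.069 m and z of bead7_center in the frame of caddy between 0 and 0.065 m and x of bead8_center in the frame of caddy between -0.057 and 0.057 m and y of bead8_center in the frame of caddy between -0.069 and 0.069 m and z of bead8_center in the frame of caddy between 0 and 0.065 m and x of bead9_center in the frame of caddy between -0.057 and 0.057 m and y of bead9_center in the frame of caddy between -0.069 and 0.069 m and z of bead9_center in the frame of caddy between 0 and 0.065 m and (((distance between caddy_bar and hook_a_seat below 0.04 m and angle between the y axis of caddy and the y axis of hook_a, either way round below 0.35 rad) and (distance between scoop_bar and hook_b_seat below 0.04 m and angle between the y axis of scoop and the y axis of hook_b, either way round below 0.35 rad)) or ((distance between caddy_bar and hook_b_seat below 0.04 m and angle between the y axis of caddy and the y axis of hook_b, either way round below 0.35 rad) and (distance between scoop_bar and hook_a_seat below 0.04 m and angle between the y axis of scoop and the y axis of hook_a, either way round below 0.35 rad))) and angle between caddy's own z axis and vertical below 0.4 rad and angle between scoop's own z axis and vertical below 0.7 rad and linear speed of each of caddy, scoop below 0.03 m/s); the robot touches nothing.
It fails at once if the fingers press on a bead (contact force between the fingers and bead0 above 1 N or contact force between the fingers and bead1 above 1 N or contact force between the fingers and bead2 above 1 N or contact force between the fingers and bead3 above 1 N or contact force between the fingers and bead4 above 1 N or contact force between the fingers and bead5 above 1 N or contact force between the fingers and bead6 above 1 N or contact force between the fingers and bead7 above 1 N or contact force between the fingers and bead8 above 1 N or contact force between the fingers and bead9 above 1 N).
It fails at once if the tea glass or the hammer is shifted more than 30 mm (distance of any of tea_glass, hammer from where it was at the start of the episode above 0.03 m).
Of bead0, bead1, bead2, bead3, bead4, bead5, bead6, bead7, bead8, bead9 only 7 to 10 are there at a start; the rules pass over those that are not, and their reading is None.
At some moment in a run one of caddy, scoop may be knocked a few centimetres aside while the robot is not near it.
It also fails if it takes over 210 s, if anything falls off the work surface, if the arm or the gripper's body presses on something with over 40 N, if the wrist force passes 120 N, or if a joint passes its speed limit or range.

## Robot

A 6-joint arm with a two-finger parallel gripper is mounted at the origin on the work surface. World frame = base frame: x ahead of the robot, y to its left, z up, the work surface at z = 0. Lengths are in mm, angles in rad, forces in N, time in s.
With the tool pointing down it reaches from about 425 to 1125 mm from the base axis. Payload 14.9 kg.
Tool frame: the origin (TCP) lies where the fingers leave the gripper's body, on its centre line; the fingertips stand 78 mm ahead of it and the grasp point (between the pads) lies 60 mm ahead of it (arm.grasp_offset is the distance from the TCP to the grasp point, in mm); z points along the fingers, x is the direction in which the jaws open and shut, and the axes are right-handed (so a half turn about z gives the same grasp; the last joint's range is limited). The gripper opens to 91 mm and grips with 3 to 60 N. Pads are 32 mm wide; open, the fingers measure 118 mm over their backs; the gripper's body (76 mm by 178 mm) begins 60 mm behind the grasp point.
Start: joints at [1.078, 0.379, 1.734, -0, 1.028, -0.033], TCP at [310.647, 627.309, 292.232] pointing down, gripper open.
Joint ranges: [-2.77, 2.77], [-0.74, 2.19], [0, 2.66], [-1.06, 4.2], [0.31, 2.87], [-3.08, 3.08]. Speed limits (rad/s): [1.89, 1.89, 2.39, 3.14, 3.14, 3.14].

## Interface

Orientations are given as a rotation vector (axis times angle).
In Python, from plant import arm gives the robot as it stands.
- The arm moves only by the tool play_rows, never from a script. Its argument "plan" is a list that holds one entry, the list of rows, each a list of 7 numbers: the shift along the tool's x, y, z in m, then the turn, a rotation vector about the tool's x, y, z in degrees, then the opening, from 0 (shut) to 1 (fully open). In form: [[[x, y, z, rx, ry, rz, jaw], ...]]. A call has 1 to 20 rows; each row shifts and turns the commanded pose from where the row before left it, along the tool's axes as they then stand; what a row does not reach is not made up. A row lasts 1/8 s, in which the tool goes at most 62.5 mm and 10.7 degrees, less where a joint would pass 70% of its speed; a pose out of reach is approached as far as the arm can. A call with a gripper value outside its range is refused whole. The fingers move at their own pace and stop on an object; "squeeze" is the grip in N (left out, the last holds). Time passes only in rows, so rows that do not move let the fingers close. It gives the time, the measured TCP pose, the force and the opening at its end, in the units of the state.
- arm.state(): the state, without advancing time (a new reading comes with each control period).
- arm.snapshot(name): name is "side" or "top"; returns a dict with "pixels" (480x640x3 uint8, blue, green, red), "depth" (480x640 float32, mm along the optical axis (not along the pixel's ray), 0 where there is no reading), "vertical_fov" (degrees; the focal length in pixels is half the picture's height over the tangent of half this angle, whatever the lens; pixels are square), "cx", "cy" (the principal point, pixels), "rvec" (rotation vector, rad) and "tvec" (3), from world to camera coordinates, as OpenCV has them. Camera axes: x right, y down, z forward; pixel columns grow to the right and rows downward; lengths in mm; the calibration is good to about 2 mm. A picture is of the moment at which its call begins.
- arm.sign_off(): hands the job in, once; it reports no verdict.
The state is a dict: "t": time; "joint_positions": joint angles; "qd": joint speeds; "tau": joint torques, N m; "position": TCP position; "eef_rot": TCP orientation; "force": force on the tool from outside, world axes, zero at the start; "torque": the same for the moment, N m; "grip_width": opening from 0.0 (shut) to 1.0 (fully open).
Only numpy, scipy, OpenCV 4.12 (cv2) and the standard library are available. Lean on these libraries where they do the work, as an engineer would, in place of code of your own. Each camera call takes 0.05 s, during which the arm holds its last target.

## Working session

There is one attempt and no reset: what is moved stays moved. The work goes in short steps, Python scripts to look and compute and a tool call to move; the robot and the scene stay as the last step left them, time stands still between calls to the robot, and variables do not carry over. Pictures are saved under pics/ and viewed, and the job is handed in when it is done.

Besides the shell and the picture viewer there is one more tool, called after ">>>" as name(argument=value, ...) on one line, values as JSON. play_rows: Moves the arm, as the interface text tells. Its arguments: {"type":"object","properties":{"plan":{"type":"array"},"squeeze":{"type":"number"}},"required":["plan"]}

```bash
mkdir -p pics; ls
cat > h.py <<'E'
import numpy as np, cv2
from plant import arm
from scipy.spatial.transform import Rotation as R
def cam(s):
    f=240/np.tan(np.radians(s["vertical_fov"])/2)
    Rm=cv2.Rodrigues(np.array(s["rvec"],float))[0]; t=np.array(s["tvec"],float).ravel()
    return f,s["cx"],s["cy"],Rm,t
def cloud(s):
    f,cx,cy,Rm,t=cam(s); d=s["depth"].astype(float)
    v,u=np.mgrid[0:480,0:640]
    P=np.stack([(u-cx)/f*d,(v-cy)/f*d,d],-1)
    W=(P-t)@Rm
    W[d==0]=np.nan
    return W
def atz(s,u,v,z):
    f,cx,cy,Rm,t=cam(s)
    r=Rm.T@np.array([(u-cx)/f,(v-cy)/f,1]); c=-Rm.T@t
    return c+r*(z-c[2])/r[2]
def proj(s,p):
    f,cx,cy,Rm,t=cam(s); q=Rm@np.array(p,float)+t
    return q[0]/q[2]*f+cx,q[1]/q[2]*f+cy
def snap(n,tag):
    s=arm.snapshot(n); cv2.imwrite(f"pics/{tag}.png",s["pixels"]); np.save(f"pics/{tag}.npy",s,allow_pickle=True); return s
def load(tag): return np.load(f"pics/{tag}.npy",allow_pickle=True).item()
def crop(s,tag,u0,u1,v0,v1,k):
    im=s["pixels"][v0:v1,u0:u1]; cv2.imwrite(f"pics/{tag}.png",cv2.resize(im,None,fx=k,fy=k,interpolation=cv2.INTER_CUBIC))
E
python3 - <<'E'
from h import *
print(arm.state())
for n in("side","top"):
    s=snap(n,n+"0"); f,cx,cy,Rm,t=cam(s); print(n,f,cx,cy,-Rm.T@t,s["vertical_fov"],(s["depth"]==0).mean())
E
```

```text
pics
{'t': 0.0, 'joint_positions': array([ 1.07768752e+00,  3.79434729e-01,  1.73476051e+00, -1.44068437e-05,
        1.02849959e+00, -3.32555098e-02]), 'qd': array([ 4.21024091e-04, -9.00116527e-05,  1.34131562e-03, -2.15644398e-03,
        1.73191375e-03, -4.17555894e-04]), 'tau': array([-6.78846081e-04, -7.63728333e+01, -4.34377885e+01,  6.50861277e-02,
        4.24028258e-02, -1.43763295e-04]), 'position': array([310.5079388 , 627.0264472 , 291.57994799]), 'eef_rot': array([ 2.66877746e+00,  1.65641417e+00, -1.49060732e-03]), 'force': array([-0.34425964, -0.22383159, -0.02376445]), 'torque': array([ 0.01304519, -0.04341404, -0.00461102]), 'grip_width': 0.9983577103210636}
side 464.7096485805397 318.2411568073061 242.30428285779405 [ 260.91583404 -881.50569226  684.03109749] 54.628320634642094 0.0037434895833333335
top 555.919707112268 326.30809021875746 241.4585977544489 [ 407.00794708  -95.94759544 1485.24558361] 46.7013590495535 0.004069010416666667
```

View pics/top0.png

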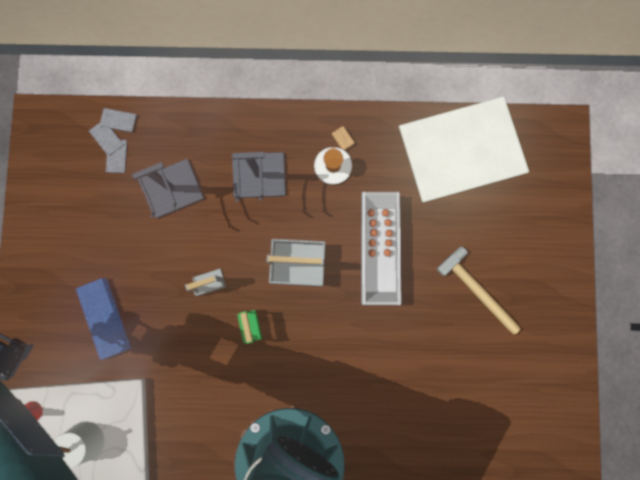

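View pics/side0.png

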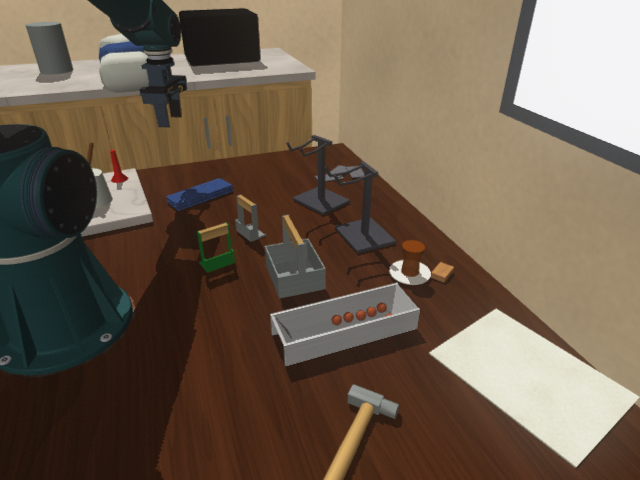

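The top view shows the robot base at (290,460), and the bin at (381,248) holding 10 beads at its far end. The caddy is at (297,262) and the hook stands are at (262,173) and (170,187). The tea glass is at (333,165) and the hammer at (480,290).

Scoop candidates:
- Grey-steel scoop at top (207,283), side (249,222).
- Green scoop at top (249,327), side (216,250), a look-alike.

I choose the steel one and will check it in a crop.

Run:
```python
from h import *
s=load("top0"); crop(s,"c1",170,270,255,355,8//1 if 0 else 6)
crop(s,"c2",355,410,185,310,4.5 if 0 else 4)
crop(s,"c3",120,340,130,225,3)
crop(s,"c5",260,335,230,295,8)
s2=load("side0"); crop(s2,"c4",190,340,185,310,5)
W=cloud(s)
for u,v in [(207,283),(297,261),(297,275),(390,250),(381,290),(366,215),(350,300)]: print(u,v,W[v,u].round(1))
```

```text
207 283 [456.2 211.9  97.6]
297 261 [513.  -13.5 136.4]
297 275 [486.1  -6.4   2.9]
390 250 [ 556.8 -252.    17.5]
381 290 [ 451.  -230.5    4.3]
366 215 [ 650.4 -187.5   11.6]
350 300 [ 422.9 -148.8    1.6]
```

View pics/c1.png

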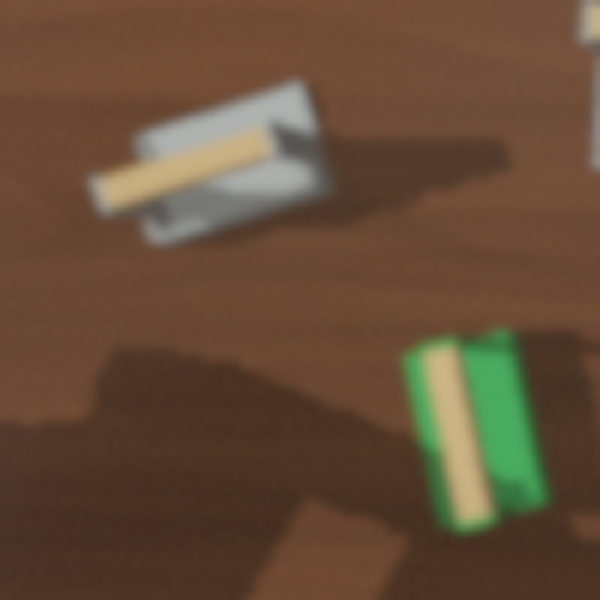

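View pics/c2.png

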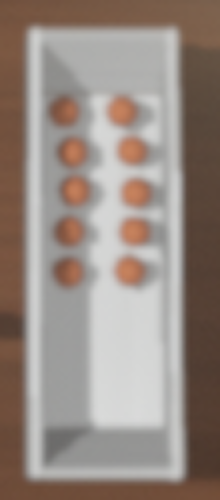

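View pics/c3.png

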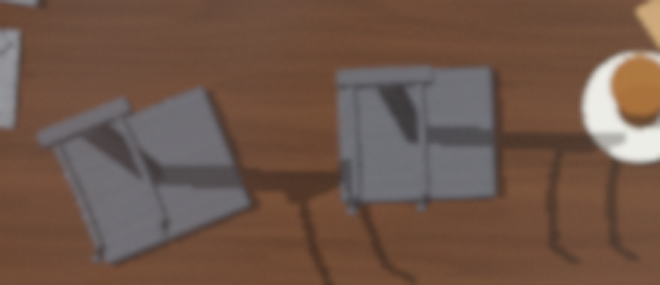

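View pics/c4.png

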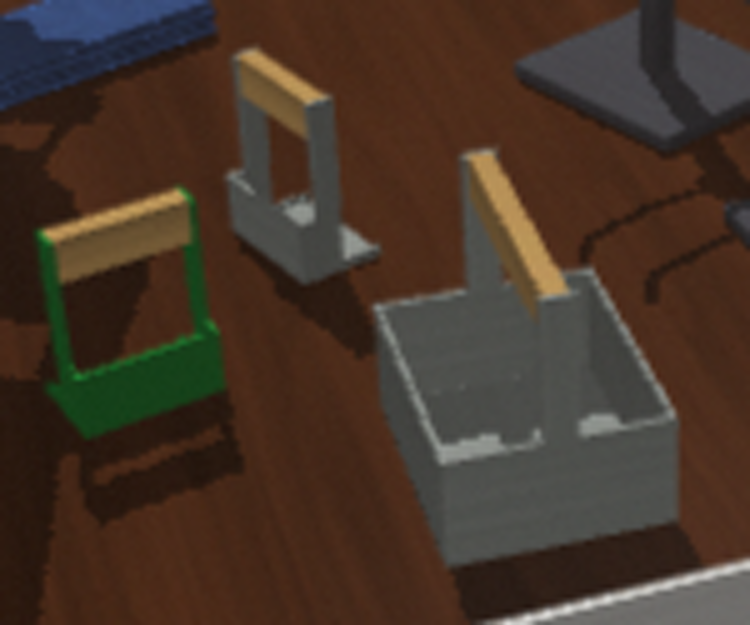

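View pics/c5.png

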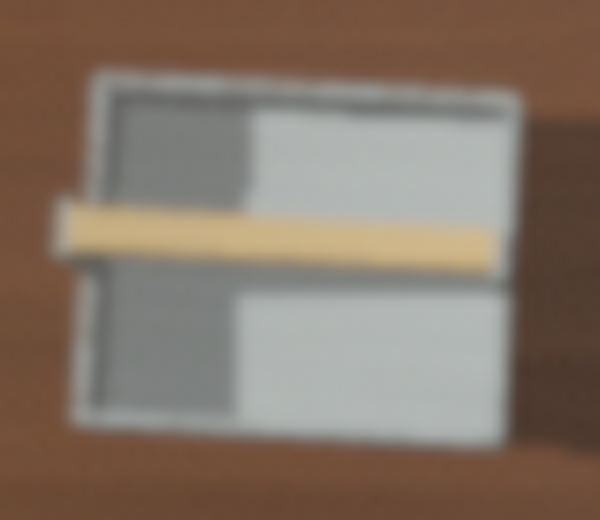

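Run:
```python
from h import *
s=load("top0"); W=cloud(s); hsv=cv2.cvtColor(s["pixels"],cv2.COLOR_BGR2HSV)
def bar(box,z,tag):
    u0,u1,v0,v1=box
    m=np.zeros((480,640),np.uint8); h=hsv[v0:v1,u0:u1]; 
    mm=(h[...,2]>150)&(h[...,1]>60)&(h[...,0]<25)
    m[v0:v1,u0:u1]=mm
    n,l,st,c=cv2.connectedComponentsWithStats(m); k=1+np.argmax(st[1:,4]); 
    v,u=np.where(l==k)
    r=cv2.minAreaRect(np.stack([u,v],1).astype(np.float32)); b=cv2.boxPoints(r)
    P=np.array([atz(s,a,c_,z) for a,c_ in b]); 
    print(tag,len(u),"rect px",r,"centre",P.mean(0).round(1),"sides",np.linalg.norm(P[1]-P[0]).round(1),np.linalg.norm(P[2]-P[1]).round(1),"zmed",np.nanmedian(W[v,u,2]).round(1))
    e=P[1]-P[0] if np.linalg.norm(P[1]-P[0])>np.linalg.norm(P[2]-P[1]) else P[2]-P[1]
    print(" long-axis deg",np.degrees(np.arctan2(e[1],e[0])).round(1))
bar((180,225,270,297),107,"scoop"); bar((262,330,250,275),137,"caddy")
# bin rim: points with z 50..58
for (u0,u1,v0,v1,z0,z1,t) in [(350,415,180,315,50,59,"binrim"),(262,335,230,295,56,64,"caddyrim"),(225,290,145,205,9,15,"baseA"),(128,210,150,220,9,15,"baseB"),(180,232,265,302,0.5,4,"scoopfloor"),(180,232,265,302,30,40,"scoopwalls")]:
    w=W[v0:v1,u0:u1].reshape(-1,3); w=w[(w[:,2]>z0)&(w[:,2]<z1)]
    r=cv2.minAreaRect(w[:,:2].astype(np.float32)); print(t,len(w),np.round(r[0],1),np.round(r[1],1),round(r[2],1), w.mean(0).round(1))
w=W[195:265,362:400]; hs=hsv[195:265,362:400]
m=((hs[...,0]<14)&(hs[...,1]>110)).astype(np.uint8); n,l,st,c=cv2.connectedComponentsWithStats(m)
print("beads",[(tuple(atz(s,c[i][0]+362,c[i][1]+195,17)[:2].round(0)),int(st[i,4])) for i in range(1,n)])
for tag,b in (("A",(225,290,145,205)),("B",(128,210,150,220))):
    u0,u1,v0,v1=b; w=W[v0:v1,u0:u1].reshape(-1,3)
    for z0,z1 in((186,196),(200,212),(212,222)):
        q=w[(w[:,2]>z0)&(w[:,2]<z1)]; print(tag,z0,len(q),q.mean(0).round(1), np.ptp(q,axis=0).round(0))
```

```text
scoop 143 rect px ((200.48626708984375, 282.45416259765625), (5.746957778930664, 27.298051834106445), 73.3007583618164) centre [456.9 226.  107. ] sides 67.3 14.3 zmed 106.4
 long-axis deg -72.0
caddy 272 rect px ((294.4332275390625, 259.83465576171875), (51.475547790527344, 5.74165678024292), 4.5739216804504395) centre [515.7  -7.2 137. ] sides 14.0 125.4 zmed 136.4
 long-axis deg -93.4
binrim 637 [ 559.7 -225.8] [292.3  95.7] 0.8 [ 554.2 -228.2   54.6]
caddyrim 174 [517.   -8.2] [136.2 112.4] 88.2 [519.7  -7.7  59.8]
baseA 1072 [748.6 103.8] [128.7 145.4] 8.2 [748.7  98.1  12.1]
baseB 1220 [723.4 355.3] [175.  206.8] 6.5 [712.6 333.9  12.1]
scoopfloor 574 [459.8 237.4] [ 96.  137.8] 1.2 [460.5 236.8   2. ]
scoopwalls 55 [446.9 221.6] [23.4 78.1] 26.3 [444.2 218.9  34.8]
beads [((np.float64(656.0), np.float64(-200.0)), 21), ((np.float64(658.0), np.float64(-238.0)), 23), ((np.float64(629.0), np.float64(-206.0)), 23), ((np.float64(631.0), np.float64(-245.0)), 21), ((np.float64(603.0), np.float64(-207.0)), 26), ((np.float64(602.0), np.float64(-248.0)), 23), ((np.float64(577.0), np.float64(-204.0)), 23), ((np.float64(577.0), np.float64(-247.0)), 21), ((np.float64(551.0), np.float64(-244.0)), 22), ((np.float64(549.0), np.float64(-204.0)), 20)]
A 186 137 [695.7  99.9 192.6] [102.  65.  10.]
A 200 227 [747.  103.5 206.2] [114.  73.  12.]
A 212 27 [683.8  97.1 214.5] [119.  58.   9.]
B 186 144 [660.1 318.  192.4] [101.  98.   9.]
B 200 244 [705.7 336.3 206.2] [125. 104.  12.]
B 212 30 [659.  312.6 214.6] [127. 101.   8.]
```

Run:
```python
from h import *
from scipy.optimize import least_squares
s=load("top0"); W=cloud(s)
# bin walls
w=W[180:315,350:415].reshape(-1,3); w=w[(w[:,2]>52)&(w[:,2]<57)]
mid=w[(w[:,0]>440)&(w[:,0]<680)]
for sg in(1,-1):
    q=mid[(mid[:,1]+226)*sg>30]; p=np.polyfit(q[:,0],q[:,1],1); print("wall",sg,len(q),p,np.polyval(p,[440,560,680]),np.std(q[:,1]-np.polyval(p,q[:,0])))
for x in(405,410,415,420,425,700,705,710): pass
print("end rows", np.percentile(w[:,0],[1,3,97,99]))
q=w[(w[:,1]>-250)&(w[:,1]<-200)]; print("end rim x", np.sort(q[:,0])[[0,5,-6,-1]], np.histogram(q[:,0],bins=np.arange(405,725,5)))
for tag,b,g in (("A",(225,290,145,205),(760,100,0)),("B",(128,210,150,220),(725,335,.3))):
    u0,u1,v0,v1=b; w=W[v0:v1,u0:u1].reshape(-1,3)
    pr=w[(w[:,2]>189)&(w[:,2]<195)]; cb=w[(w[:,2]>204.5)&(w[:,2]<210)]; tp=w[(w[:,2]>214)]
    ba=w[(w[:,2]>10)&(w[:,2]<14)]
    def loc(p,q):
        c,sn=np.cos(p[2]),np.sin(p[2]); d=q[:,:2]-p[:2]; return np.stack([c*d[:,0]+sn*d[:,1],-sn*d[:,0]+c*d[:,1]],1)
    def res(p):
        a=loc(p,pr); r1=np.clip(np.abs(np.abs(a[:,1])-27)-2,0,20)
        c_=loc(p,cb); k=np.abs(c_[:,0])<25
        r2=np.where(k,np.clip(np.abs(c_[:,0])-5,0,20),0)
        r3=np.clip(np.abs(c_[:,1])-37,0,20)
        t=loc(p,tp); r4=np.where(t[:,0]<-60,np.clip(np.abs(t[:,0]+106)-4,0,20),0)
        return np.r_[r1,r2,r3,r4]
    o=least_squares(res,g,loss="soft_l1",x_scale=[1,1,.01],diff_step=1e-4); p=o.x; print(tag,p.round(3),"cost",o.cost,len(pr),len(cb),len(tp))
    print("  seat",p[:2]+np.array([np.cos(p[2]),np.sin(p[2])])*-72, "prong x",np.percentile(loc(p,pr)[:,0],[2,50,98]).round(0),"y+",np.median(loc(p,pr)[:,1][loc(p,pr)[:,1]>0]),"y-",np.median(loc(p,pr)[:,1][loc(p,pr)[:,1]<0]))
    print("  cb x",np.percentile(loc(p,cb)[:,0],[2,25,50,75,98]).round(0),"y",np.percentile(loc(p,cb)[:,1],[1,99]).round(0),"tip",loc(p,tp).round(0)[:,0], "base ext",np.percentile(loc(p,ba),[2,98],axis=0).round(0).tolist())
```

```text
wall 1 103 [ 1.16121695e-02 -1.86120188e+02] [-181.0108335  -179.61737316 -178.22391283] 1.3156907612357718
wall -1 138 [ 1.88026534e-02 -2.80185191e+02] [-271.9120232  -269.65570479 -267.39938638] 1.9292408123724305
end rows [413.52790026 414.38352374 702.25308641 702.93274098]
end rim x [413.28748959 413.75371547 702.38315136 703.04262334] (array([ 0, 11, 21,  8,  0,  0,  0,  0,  0,  0,  0,  0,  0,  0,  0,  0,  0,
        0,  0,  0,  0,  0,  0,  0,  0,  0,  0,  0,  0,  0,  0,  0,  0,  0,
        0,  0,  0,  0,  0,  0,  0,  0,  0,  0,  0,  0,  0,  0,  0,  0,  0,
        0,  0,  0,  0,  0,  0,  0, 14, 16,  0,  0,  0]), array([405, 410, 415, 420, 425, 430, 435, 440, 445, 450, 455, 460, 465,
       470, 475, 480, 485, 490, 495, 500, 505, 510, 515, 520, 525, 530,
       535, 540, 545, 550, 555, 560, 565, 570, 575, 580, 585, 590, 595,
       600, 605, 610, 615, 620, 625, 630, 635, 640, 645, 650, 655, 660,
       665, 670, 675, 680, 685, 690, 695, 700, 705, 710, 715, 720]))
A [7.55050e+02 1.03519e+02 4.30000e-02] cost 135.7204659582006 104 127 12
  seat [683.11641988 100.41696782] prong x [-92. -65.  -7.] y+ 27.167513590532174 y- -26.99177047946481
  cb x [-100.   -4.    0.    3.    7.] y [-34.  37.] tip [  -4. -102. -105. -105. -107. -107. -108. -109. -109. -109. -111. -111.] base ext [[-58.0, -67.0], [56.0, 68.0]]
B [7.12845e+02 3.39681e+02 4.28000e-01] cost 240.9047365516664 114 149 13
  seat [647.33229954 309.8144114 ] prong x [-91. -63.  -5.] y+ 26.687368169331673 y- -26.655598896507225
  cb x [-101.   -4.    0.    4.    7.] y [-37.  36.] tip [-105. -107. -106. -107. -110. -103. -104. -105. -106. -106. -108. -109.
 -110.] base ext [[-57.0, -68.0], [58.0, 63.0]]
```

```bash
cat >> h.py <<'E'
def pose():
    st=arm.state(); return np.array(st["position"]),R.from_rotvec(st["eef_rot"]),st
def delta(p,yaw=None,tilt=0,quiet=False):
    """tool-frame shift (mm) to world p with current orientation, and turn needed to heading yaw(deg), tilt (front up +)"""
    P,Q,st=pose(); d=Q.inv().apply(np.array(p,float)-P)
    out=[d.round(1)]
    if yaw is not None:
        T=R.from_euler("z",yaw,degrees=True)*R.from_matrix(np.diag([1,-1,-1.]))*R.from_euler("y",tilt,degrees=True)
        out.append(np.degrees((Q.inv()*T).as_rotvec()).round(2))
    print("t",round(st["t"],2),"P",P.round(1),"heading",np.degrees(np.arctan2(*Q.as_matrix()[[1,0],0])).round(2),"tooly",Q.as_matrix()[:,1].round(3),"F",np.round(st["force"],1),"grip",round(st["grip_width"],3),"q",np.round(st["joint_positions"],2))
    print(" shift,turn",*out)
E
python3 -c "
from h import *
delta((457,226,250),18)"
```

```text
t 0.1 P [310.5 627.1 291.7] heading 63.66 tooly [ 0.896 -0.444 -0.   ] F [-0.4 -0.1  0.1] grip 0.998 q [ 1.08  0.38  1.73  0.    1.03 -0.03]
 shift,turn [-294.4  309.3   41.9] [2.000e-02 5.000e-02 4.566e+01]
```

>>> play_rows(plan=[[[0,0,0,0,0,5.7,1],[0,0,0,0,0,5.7,1],[0,0,0,0,0,5.7,1],[0,0,0,0,0,5.7,1],[0,0,0,0,0,5.7,1],[0,0,0,0,0,5.7,1],[0,0,0,0,0,5.7,1],[0,0,0,0,0,5.7,1],[0.0015,0.039,0,0,0,0,1],[0.0015,0.039,0,0,0,0,1],[0.0015,0.039,0,0,0,0,1],[0.0015,0.039,0,0,0,0,1],[0.0015,0.039,0,0,0,0,1],[0.0015,0.039,0,0,0,0,1],[0.0015,0.039,0,0,0,0,1],[0.0015,0.039,0,0,0,0,1],[0.0015,0.039,0,0,0,0,1],[0.0015,0.039,0,0,0,0,1],[0.0015,0.035,0,0,0,0,1],[0,0,0.02,0,0,0,1]]], squeeze=40)

```text
t: 2.6
position: [459.2, 226.9, 273.0]
eef_rot: [-3.103, -0.489, -0.004]
force: [0.6, 1.0, -0.9]
grip_width: 0.995
```

```bash
python3 -c "
from h import *
delta((457,226,155),18)
s=snap('side','s1'); crop(s,'s1c',180,340,120,300,4)"
```

```text
t 2.6 P [459.2 226.9 273. ] heading 17.92 tooly [ 0.308 -0.951 -0.   ] F [ 0.6  1.  -0.9] grip 0.995 q [ 0.41  0.11  2.12 -0.    0.91  0.1 ]
 shift,turn [ -2.6   0.2 118. ] [-0.01 -0.13 -0.08]
```

View pics/s1c.png

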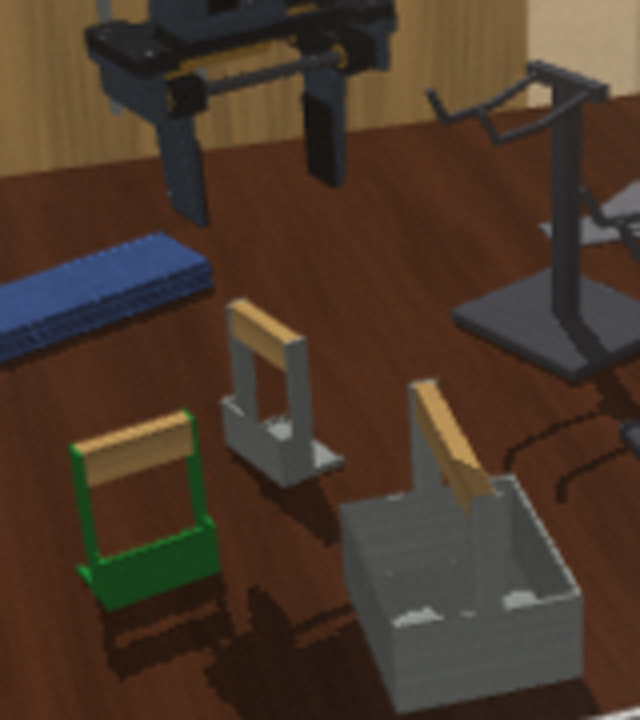

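The open jaws are above the steel scoop (side crop around (270,390)), and the scoop has not been disturbed. I'll descend and grip.

>>> play_rows(plan=[[[-0.0025,0,0.02,0,0,0,1],[0,0,0.03,0,0,0,1],[0,0,0.03,0,0,0,1],[0,0,0.02,0,0,0,1],[0,0,0.01,0,0,0,1],[0,0,0.0075,0,0,0,1],[0,0,0,0,0,0,0.5],[0,0,0,0,0,0,0],[0,0,0,0,0,0,0],[0,0,0,0,0,0,0],[0,0,0,0,0,0,0],[0,0,0,0,0,0,0],[0,0,0,0,0,0,0]]], squeeze=50)

```text
t: 4.28
position: [455.7, 227.6, 154.7]
eef_rot: [3.103, 0.493, -0.0]
force: [0.1, 0.1, -0.4]
grip_width: 0.263
```

```bash
python3 -c "
from h import *
delta((457,226,155),18)
s=snap('side','s2'); crop(s,'s2c',180,340,120,300,4)
s=snap('top','t2'); crop(s,'t2c',150,270,230,330,6)"
```

```text
t 4.28 P [455.7 227.6 154.7] heading 18.05 tooly [ 0.31  -0.951  0.   ] F [ 0.1  0.1 -0.4] grip 0.263 q [ 0.42  0.3   2.16 -0.    0.67  0.1 ]
 shift,turn [ 0.8  1.9 -0.3] [0.   0.   0.05]
```

View pics/s2c.png

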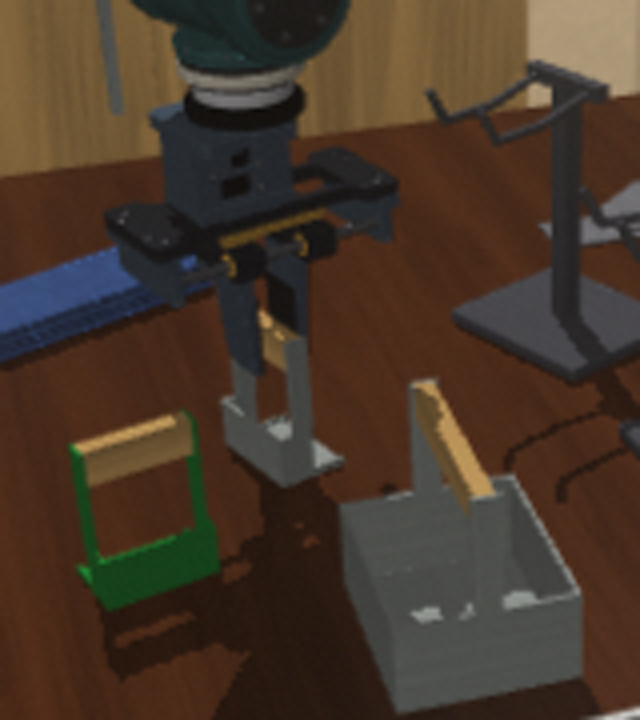

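View pics/t2c.png

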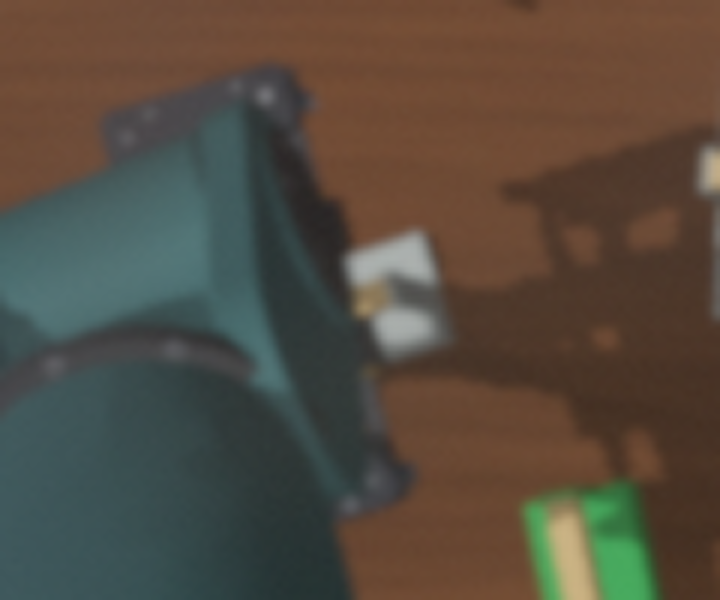

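The fingers are straddling the bar but are still closing (0.26 against about 0.13 expected).

>>> play_rows(plan=[[[0,0,0,0,0,0,0],[0,0,0,0,0,0,0],[0,0,0,0,0,0,0],[0,0,0,0,0,0,0],[0,0,0,0,0,0,0]]])

```text
t: 5.0
position: [455.7, 227.6, 154.7]
eef_rot: [3.103, 0.493, -0.0]
force: [-0.3, -0.7, -1.6]
grip_width: 0.131
```

>>> play_rows(plan=[[[0,0,-0.01,0,0,0,0],[0,0,-0.03,0,0,0,0],[0,0,-0.04,0,0,0,0],[0,0,-0.04,0,0,0,0],[0,0,-0.04,0,0,0,0],[0,0,-0.01,0,0,4,0],[0,0,0,0,0,5,0],[0,0,0,0,0,5,0],[0.0018,0.02,0,0,0,3.2,0],[0.0018,0.04,0,0,0,0,0],[0.0018,0.04,0,0,0,0,0],[0.0018,0.04,0,0,0,0,0],[0.0018,0.04,0,0,0,0,0],[0.0018,0.04,0,0,0,0,0],[0.0018,0.04,0,0,0,0,0],[0.0018,0.04,0,0,0,0,0],[0.0018,0.04,0,0,0,0,0],[0.0018,0.04,0,0,0,0,0],[0.0018,0.04,0,0,0,0,0],[0.0018,0.032,0,0,0,0,0]]])

```text
t: 7.5
position: [485.0, -225.4, 325.5]
eef_rot: [3.141, 0.022, 0.001]
force: [0.0, 0.0, -1.0]
grip_width: 0.129
```

```bash
python3 -c "
from h import *
delta((484,-223.9,325),0.87)
s=snap('side','s3'); crop(s,'s3c',200,440,120,360,3)
s=snap('top','t3'); crop(s,'t3c',340,430,170,320,5)"
```

```text
t 7.5 P [ 485.  -225.4  325.5] heading 0.82 tooly [ 0.014 -1.     0.   ] F [ 0.  0. -1.] grip 0.129 q [-0.48  0.08  2.05 -0.    1.02 -0.49]
 shift,turn [-0.9 -1.5  0.5] [ 0.02 -0.03 -0.05]
```

View pics/s3c.png

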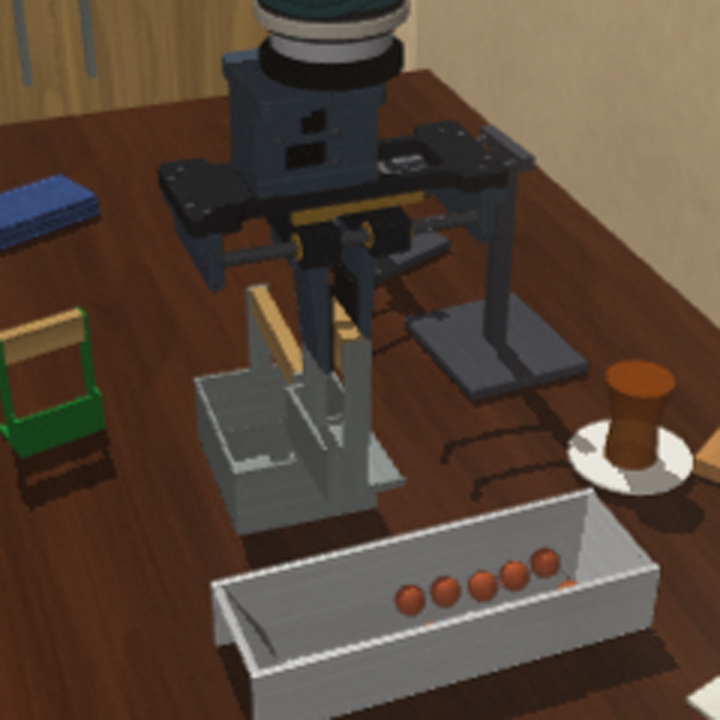

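View pics/t3c.png

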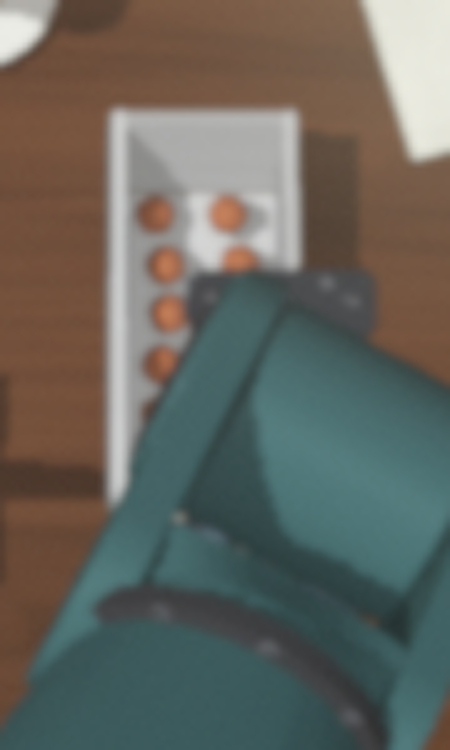

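```bash
cat >> h.py <<'E'
def scoop_in_hand(s):
    P,Q,st=pose(); W=cloud(s).reshape(-1,3); T=Q.inv().apply(W-P)
    ok=np.isfinite(T).all(1); T=T[ok]
    k=(abs(T[:,0])<45)&(abs(T[:,1])<48)&(T[:,2]>80)&(T[:,2]<165)
    return T[k]
E
python3 - <<'E'
from h import *
s=load("s3"); T=scoop_in_hand(s); print(len(T))
for z0,z1 in((85,100),(100,117),(119,135),(135,150),(150,160)):
    q=T[(T[:,2]>z0)&(T[:,2]<z1)]; 
    if len(q)>5: print(z0,len(q),"x",np.percentile(q[:,0],[2,50,98]).round(1),"y",np.percentile(q[:,1],[2,50,90,98]).round(1))
# side wall face: x between -28 and 0, z 125..150 
q=T[(T[:,1]>30)&(T[:,2]>85)&(T[:,2]<150)&(abs(T[:,0])<20)]; A=np.c_[q[:,0],q[:,2],np.ones(len(q))]; c=np.linalg.lstsq(A,q[:,1],rcond=None)[0]; print(len(q),c,"y at (0,95)",c@[0,95,1],"y at(0,155)",c@[0,155,1], np.std(q[:,1]-A@c))
print("bottom z",np.percentile(T[:,2],[95,99,100]))
f=T[(T[:,2]>145)&(T[:,0]>12)&(abs(T[:,1])<35)];
if len(f)>4:
  A=np.c_[f[:,0],f[:,1],np.ones(len(f))]; c=np.linalg.lstsq(A,f[:,2],rcond=None)[0]; print("floor plane z=",c,len(f), "front x",f[:,0].max())
E
```

```text
1047
85 83 x [-7.6 -0.8  8.6] y [-37.   35.9  37.6  38.6]
100 124 x [-7.4 -0.9  8.7] y [-38.   35.2  37.3  38.4]
119 292 x [-18.6 -12.1   6.8] y [-37.9  13.4  36.8  37.9]
135 226 x [-18.7 -10.6  17.6] y [-38.2  26.6  37.4  38.2]
150 261 x [-18.5  13.3  31.2] y [-38.3  12.3  36.4  37.4]
384 [4.15299335e-02 7.66502965e-03 3.52956082e+01] y at (0,95) 36.02378603649214 y at(0,155) 36.48368781538909 1.3452719391043297
bottom z [154.25756379 155.50809442 156.82184902]
floor plane z= [ 1.53879911e-02 -7.39261930e-03  1.53238135e+02] 107 front x 32.143162552005194
```

The scoop sits centred in the hand, ±38 mm across with its underside 155 mm below the TCP. It is level, and the beads are untouched. I'll lower it into the bin behind them.

>>> play_rows(plan=[[[0,0,0.02,0,0,0,0],[0,0,0.035,0,0,0,0],[0,0,0.035,0,0,0,0],[0,0,0.025,0,0,0,0],[0,0,0.015,0,0,0,0],[0,0,0.012,0,0,0,0],[0,0,0.01,0,0,0,0],[0,0,0.006,0,0,0,0],[0,0,0.003,0,0,0,0],[0,0,0,0,0,0,0]]])

```text
t: 8.85
position: [485.2, -224.0, 163.8]
eef_rot: [3.141, 0.023, 0.0]
force: [-0.9, 0.3, -1.8]
grip_width: 0.131
```

```bash
python3 -c "
from h import *
delta((485,-225.8,162),0.87)
s=snap('side','s4'); crop(s,'s4c',250,440,230,370,4)"
```

```text
t 8.85 P [ 485.2 -224.   163.8] heading 0.85 tooly [ 0.015 -1.     0.   ] F [-0.9  0.3 -1.8] grip 0.131 q [-0.48  0.32  2.12 -0.    0.71 -0.49]
 shift,turn [-0.2  1.8  1.8] [ 0.   -0.   -0.02]
```

View pics/s4c.png

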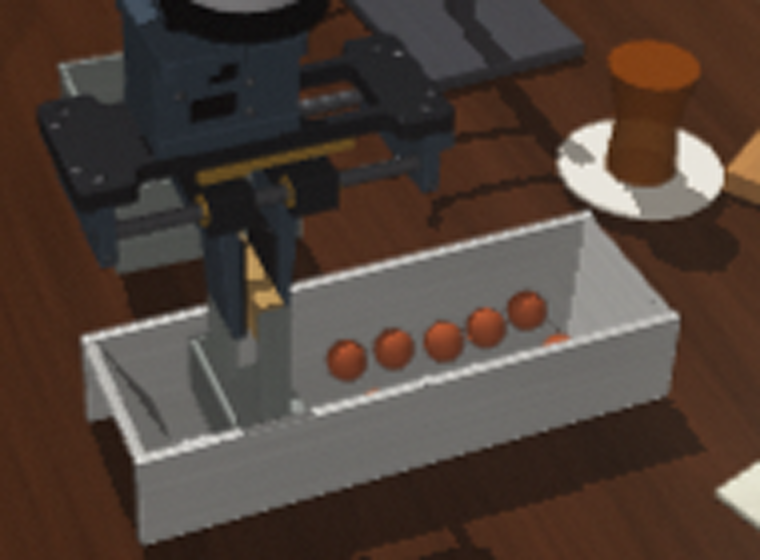

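>>> play_rows(plan=[[[0,0.0015,0.0015,0,0,0,0],[0,0,0.001,0,0,0,0],[0.005,0,0,0,0,0,0],[0.008,0,0,0,0,0,0],[0.008,0,0,0,0,0,0],[0.008,0,0,0,0,0,0],[0.008,0,0,0,0,0,0],[0.008,0,0,0,0,0,0],[0.008,0,0,0,0,0,0],[0.008,0,0,0,0,0,0],[0.008,0,0,0,0,0,0]]])

```text
t: 10.28
position: [554.7, -224.3, 161.2]
eef_rot: [3.142, 0.024, -0.0]
force: [-0.3, -0.1, -1.4]
grip_width: 0.128
```

```bash
python3 -c "
from h import *
delta((593,-224.1,161.5),0.87)
s=snap('side','s5'); crop(s,'s5c',250,440,230,370,4)"
```

```text
t 10.28 P [ 554.7 -224.3  161.2] heading 0.86 tooly [ 0.015 -1.     0.   ] F [-0.3 -0.1 -1.4] grip 0.128 q [-0.42  0.41  1.99 -0.    0.75 -0.44]
 shift,turn [38.3  0.3 -0.3] [ 0.    0.   -0.01]
```

View pics/s5c.png

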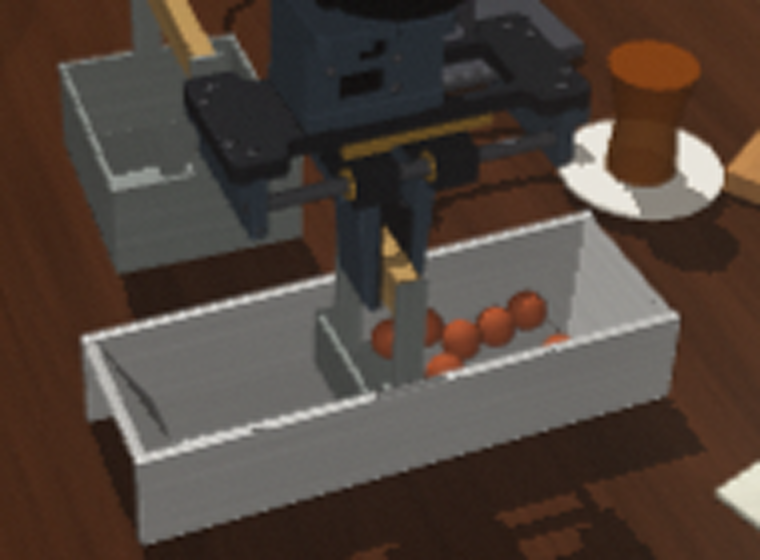

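Beads are climbing onto the scoop, with no force. Continuing.

>>> play_rows(plan=[[[0.006,0,0,0,0,0,0],[0.007,0,0,0,0,0,0],[0.007,0,0,0,0,0,0],[0.005,0,0,0,0,0,0],[0,0,0,0,0,0,0]]])

```text
t: 10.95
position: [579.5, -224.0, 161.2]
eef_rot: [3.141, 0.024, 0.0]
force: [0.8, 0.1, -1.5]
grip_width: 0.126
```

```bash
python3 -c "
from h import *
delta((593,-224.1,161.5),0.87)
s=snap('side','s6'); crop(s,'s6c',320,440,250,350,6)"
```

```text
t 10.95 P [ 579.5 -224.   161.2] heading 0.86 tooly [ 0.015 -1.     0.   ] F [ 0.8  0.1 -1.5] grip 0.126 q [-0.41  0.44  1.94 -0.    0.76 -0.42]
 shift,turn [13.5  0.3 -0.3] [ 0.01 -0.01 -0.01]
```

View pics/s6c.png

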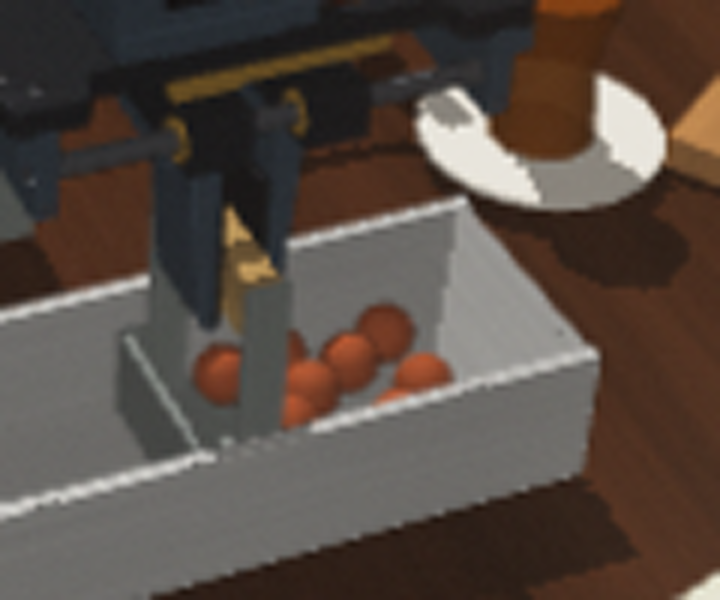

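About five beads look to be on the scoop. I'll tilt the front up about the rear bottom edge and watch joint 5.

>>> play_rows(plan=[[[-0.0081,0,-0.0008,0,3,0,0],[-0.0081,0,-0.0008,0,3,0,0],[-0.0081,0,-0.0008,0,3,0,0],[-0.0081,0,-0.0008,0,3,0,0]]])

```text
t: 11.5
position: [546.2, -224.5, 162.0]
eef_rot: [-3.123, -0.023, -0.331]
force: [-0.0, -1.1, -1.1]
grip_width: 0.131
```

```bash
python3 -c "
from h import *
delta((593,-224.1,161.5),0.87,20)
s=snap('side','s7'); crop(s,'s7c',320,440,250,350,6)"
```

```text
t 11.5 P [ 546.2 -224.5  162. ] heading 0.85 tooly [ 0.015 -1.     0.   ] F [-0.  -1.1 -1.1] grip 0.131 q [-0.46  0.36  2.08  0.19  0.53 -0.63]
 shift,turn [45.7  0.3 10.3] [ 0.02  7.9  -0.02]
```

View pics/s7c.png

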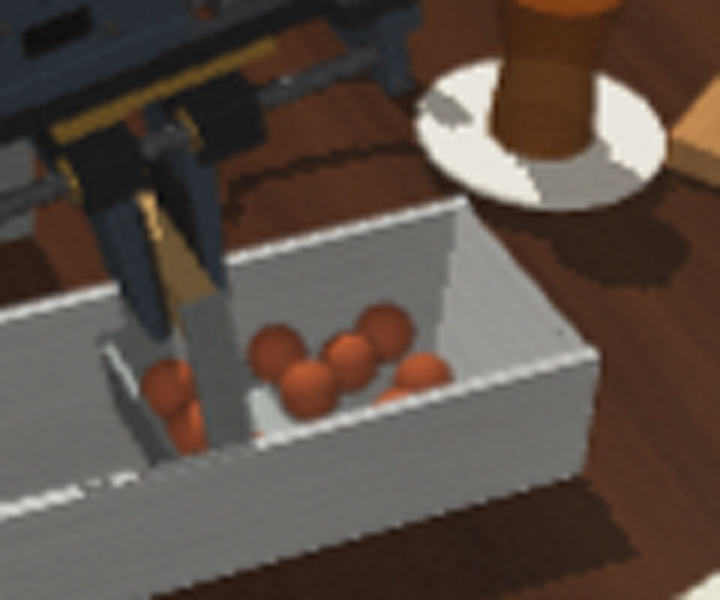

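Only two or three beads were far enough in. I'll back off, level out and push deeper.

>>> play_rows(plan=[[[-0.0075,0,-0.0015,0,0,0,0],[-0.0075,0,-0.0015,0,0,0,0],[0.0081,0,0.0012,0,-3,0,0],[0.0081,0,0.0012,0,-3,0,0],[0.0081,0,0.0012,0,-3,0,0],[0.0081,0,0.0012,0,-3,0,0],[0,0,0,0,0,0,0]]])

```text
t: 12.42
position: [564.8, -224.2, 161.2]
eef_rot: [3.141, 0.024, 0.0]
force: [-0.5, 0.1, -2.4]
grip_width: 0.132
```

```bash
python3 -c "
from h import *
delta((610,-223.9,161.3),0.87,0)
s=snap('side','s8'); crop(s,'s8c',320,440,250,350,6)"
```

```text
t 12.43 P [ 564.8 -224.2  161.2] heading 0.89 tooly [ 0.016 -1.     0.   ] F [-0.5  0.1 -2.4] grip 0.132 q [-0.42  0.42  1.97 -0.    0.75 -0.43]
 shift,turn [45.2  0.4 -0.1] [ 0.02 -0.02  0.02]
```

View pics/s8c.png

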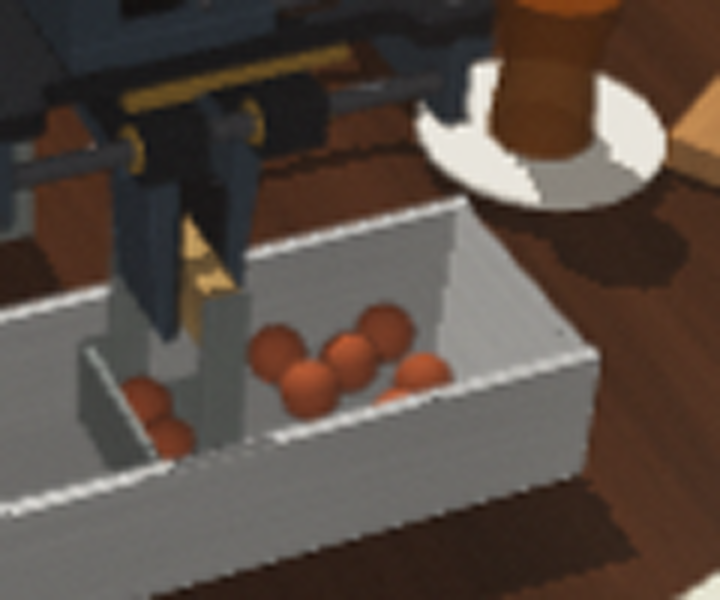

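>>> play_rows(plan=[[[0.005,0,0,0,0,0,0],[0.008,0,0,0,0,0,0],[0.008,0,0,0,0,0,0],[0.008,0,0,0,0,0,0],[0.008,0,0,0,0,0,0],[0.005,0,0,0,0,0,0],[0.004,0,0,0,0,0,0],[0,0,0,0,0,0,0]]])

```text
t: 13.48
position: [610.2, -223.5, 161.1]
eef_rot: [3.141, 0.024, -0.0]
force: [-0.3, -0.5, -2.3]
grip_width: 0.126
```

```bash
python3 -c "
from h import *
delta((610,-223.9,161.3),0.87,0)
s=snap('side','s9'); crop(s,'s9c',320,440,250,350,6)"
```

```text
t 13.47 P [ 610.2 -223.5  161.1] heading 0.86 tooly [ 0.015 -1.     0.   ] F [-0.3 -0.5 -2.3] grip 0.126 q [-0.39  0.47  1.88 -0.    0.79 -0.4 ]
 shift,turn [-0.2  0.4 -0.2] [ 0.    0.   -0.01]
```

View pics/s9c.png

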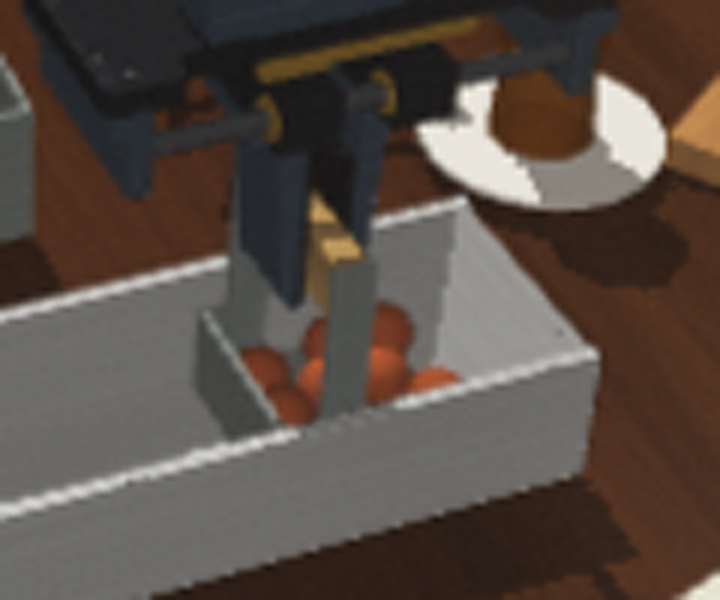

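>>> play_rows(plan=[[[-0.0081,0,-0.0008,0,3,0,0],[-0.0081,0,-0.0008,0,3,0,0],[-0.0081,0,-0.0008,0,3,0,0],[-0.0081,0,-0.0008,0,3,0,0],[-0.0081,0,-0.0008,0,3,0,0],[-0.0081,0,-0.0008,0,3,0,0],[0,0,0,0,0,0,0]]])

```text
t: 14.4
position: [560.5, -224.2, 159.4]
eef_rot: [-3.1, -0.022, -0.489]
force: [0.1, 0.2, -2.6]
grip_width: 0.127
```

```bash
python3 -c "
from h import *
delta((610,-223.9,161.3),0.87,0)
s=snap('side','s10'); crop(s,'s10c',320,440,250,350,6)"
```

```text
t 14.4 P [ 560.5 -224.2  159.4] heading 0.81 tooly [ 0.014 -1.    -0.001] F [ 0.1  0.2 -2.6] grip 0.127 q [-0.46  0.37  2.09  0.35  0.43 -0.77]
 shift,turn [47.7  0.4 13.4] [ -0.02 -17.93  -0.06]
```

View pics/s10c.png

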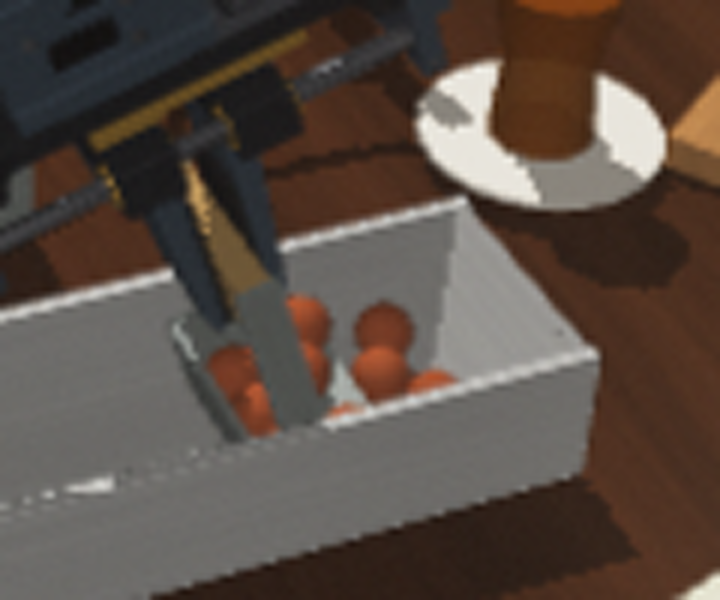

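Two rows of beads (about six) are in the tilted scoop, and three or four remain at the far wall. Lifting.

>>> play_rows(plan=[[[0.0016,0,-0.0048,0,0,0,0],[0.0031,0,-0.0095,0,0,0,0],[0.0046,0,-0.0143,0,0,0,0],[0.0062,0,-0.019,0,1,0,0],[0.0062,0,-0.019,0,1,0,0],[0.0062,0,-0.019,0,1,0,0],[0.0066,0,-0.0187,0,0,0,0],[0.0066,0,-0.0187,0,0,0,0],[0.0066,0,-0.0187,0,0,0,0],[0.005,0,-0.014,0,0,0,0],[0.003,0,-0.009,0,0,0,0],[0,0,0,0,0,0,0]]])

```text
t: 15.95
position: [558.2, -224.4, 333.9]
eef_rot: [-3.086, -0.023, -0.573]
force: [0.5, 0.9, -2.2]
grip_width: 0.131
```

```bash
python3 -c "
from h import *
delta((455,-8,330),0.87,20)
s=snap('side','s11'); crop(s,'s11c',260,440,190,350,4)
s=snap('top','t11'); crop(s,'t11c',340,420,180,300,5)"
```

```text
t 15.95 P [ 558.2 -224.4  333.9] heading 0.87 tooly [ 0.015 -1.     0.   ] F [ 0.5  0.9 -2.2] grip 0.131 q [-0.47  0.09  2.04  0.26  0.7  -0.66]
 shift,turn [ -94.7 -217.9  -32.3] [ 0.02 -1.04 -0.  ]
```

View pics/s11c.png

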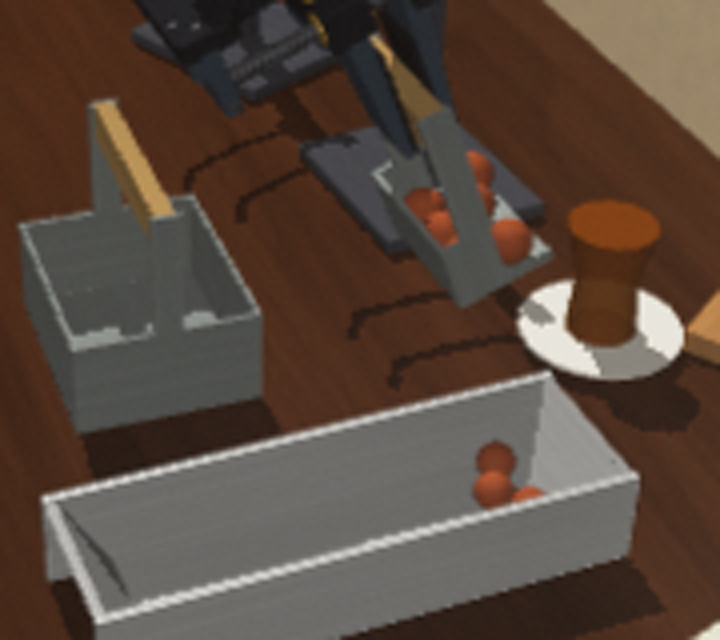

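View pics/t11c.png

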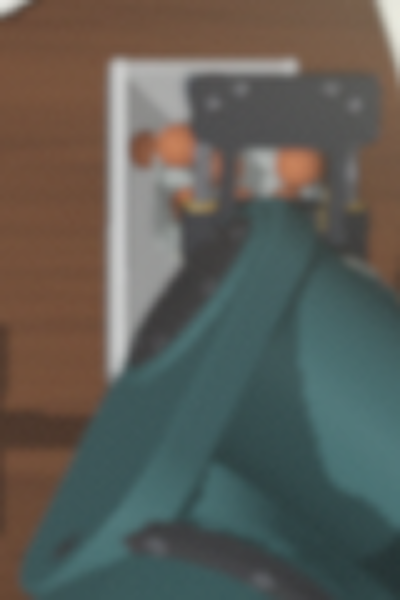

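>>> play_rows(plan=[[[-0.003,-0.0068,-0.001,0,0,0,0],[-0.006,-0.0136,-0.002,0,0,0,0],[-0.009,-0.0204,-0.003,0,0,0,0],[-0.012,-0.0272,-0.004,0,0,0,0],[-0.012,-0.0272,-0.004,0,0,0,0],[-0.012,-0.0272,-0.004,0,0,0,0],[-0.012,-0.0272,-0.004,0,0,0,0],[-0.012,-0.0272,-0.004,0,0,0,0],[-0.009,-0.0204,-0.003,0,0,0,0],[-0.006,-0.0136,-0.002,0,0,0,0],[-0.003,-0.0068,-0.001,0,0,0,0],[0,0,0,0,0,0,0],[0,0,0,0,0,0,0]]])

```text
t: 17.68
position: [453.8, -8.4, 328.9]
eef_rot: [-3.086, -0.023, -0.572]
force: [-0.0, 0.2, -2.4]
grip_width: 0.131
```

```bash
python3 -c "
from h import *
delta((448,-8,330),0.87,0)
s=snap('side','s12'); crop(s,'s12c',220,400,150,310,4)
s=snap('top','t12'); crop(s,'t12c',240,340,210,320,6)"
```

```text
t 17.68 P [453.8  -8.4 328.9] heading 0.85 tooly [ 0.015 -1.     0.   ] F [-0.   0.2 -2.4] grip 0.131 q [-0.08 -0.2   2.32  0.06  0.66 -0.14]
 shift,turn [-5.1 -0.5 -3.1] [ 1.000e-02 -2.101e+01 -2.000e-02]
```

View pics/s12c.png

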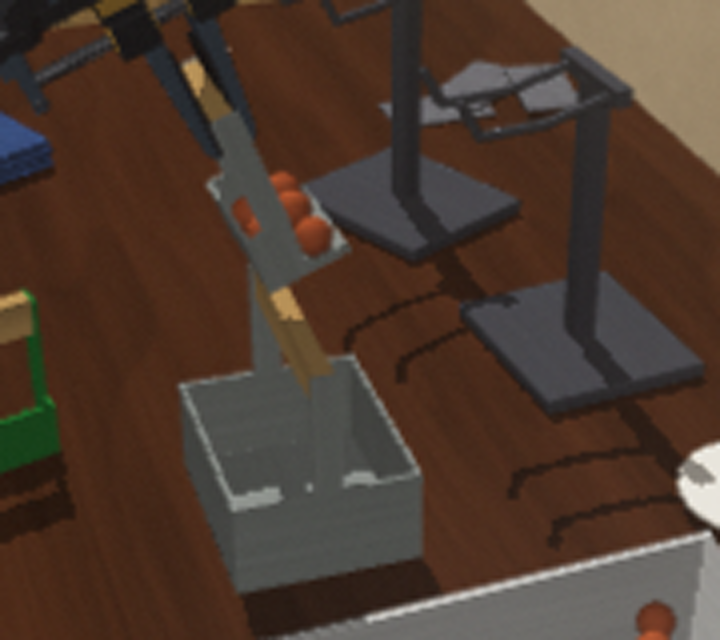

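View pics/t12c.png

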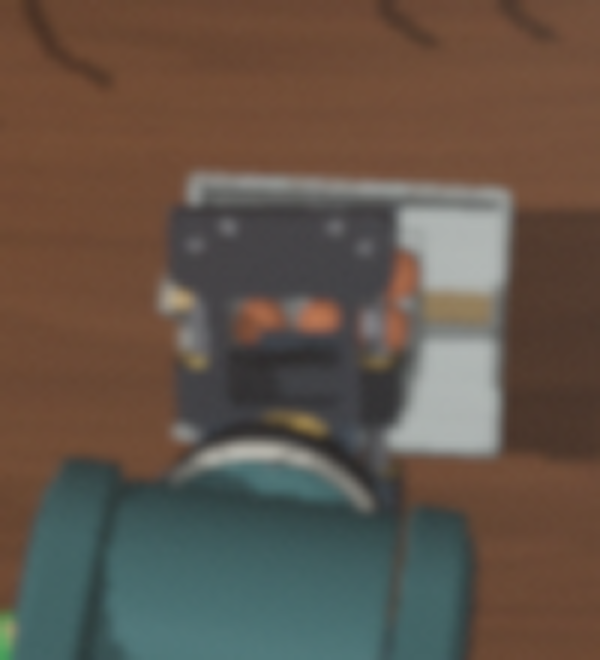

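>>> play_rows(plan=[[[-0.001,0,0,0,-1,0,0],[-0.001,0,0,0,-2,0,0],[-0.001,0,0,0,-3,0,0],[-0.001,0,0,0,-4,0,0],[-0.001,0,0,0,-3,0,0],[0,0,0,0,-2,0,0],[0,0,0,0,-1,0,0],[0,0,0.005,0,0,0,0],[0,0,0.01,0,0,0,0],[0,0,0.015,0,0,0,0],[0,0,0.015,0,0,0,0],[0,0,0.013,0,0,0,0],[0,0,0.01,0,0,0,0],[0,0,0.005,0,0,0,0],[0,0,0,0,0,0,0]]])

```text
t: 19.65
position: [455.4, -8.2, 254.5]
eef_rot: [-3.138, -0.023, -0.136]
force: [-1.0, -0.2, -2.6]
grip_width: 0.13
```

```bash
python3 -c "
from h import *
delta((448,-8,255),0.87,0)
s=snap('side','s13'); crop(s,'s13c',220,400,150,310,4)"
```

```text
t 19.65 P [455.4  -8.2 254.5] heading 0.86 tooly [ 0.015 -1.    -0.   ] F [-1.  -0.2 -2.6] grip 0.13 q [-0.07  0.01  2.27  0.01  0.78 -0.09]
 shift,turn [-7.3 -0.3 -1.1] [-0.   -4.98 -0.01]
```

View pics/s13c.png

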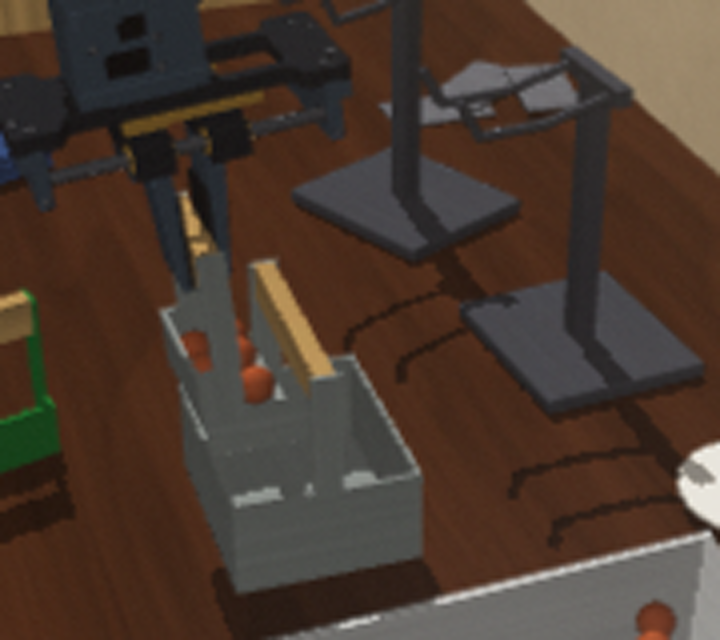

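>>> play_rows(plan=[[[-0.002,0,0.001,0,0,0,0],[-0.004,0,0.001,0,0,0,0],[-0.005,0,0.001,0,0,0,0],[-0.004,0,0.001,0,0,0,0],[-0.002,0,0,0,0,0,0],[-0.001,0,0,0,0,0,0],[0.0082,0,-0.0014,0,-3,0,0],[0.0082,0,-0.0014,0,-3,0,0],[0.0082,0,-0.0014,0,-3,0,0],[0.0082,0,-0.0014,0,-3,0,0],[0.0082,0,-0.0014,0,-3,0,0],[0.0082,0,-0.0014,0,-3,0,0],[0.0082,0,-0.0014,0,-3,0,0],[0.0082,0,-0.0014,0,-3,0,0],[0.0082,0,-0.0014,0,-3,0,0]]])

```text
t: 21.58
position: [512.4, -7.4, 252.7]
eef_rot: [3.081, 0.023, -0.601]
force: [-0.7, -0.3, -1.7]
grip_width: 0.129
```

```bash
python3 -c "
from h import *
delta((448,-8,255),0.87,0)
s=snap('side','s14'); crop(s,'s14c',220,400,150,310,4)"
```

```text
t 21.57 P [512.4  -7.4 252.7] heading 0.85 tooly [ 0.015 -1.     0.   ] F [-0.7 -0.3 -1.7] grip 0.129 q [-0.05  0.27  2.   -0.03  1.26 -0.05]
 shift,turn [-60.6  -0.3  22.1] [-0.000e+00  2.206e+01 -1.000e-02]
```

View pics/s14c.png

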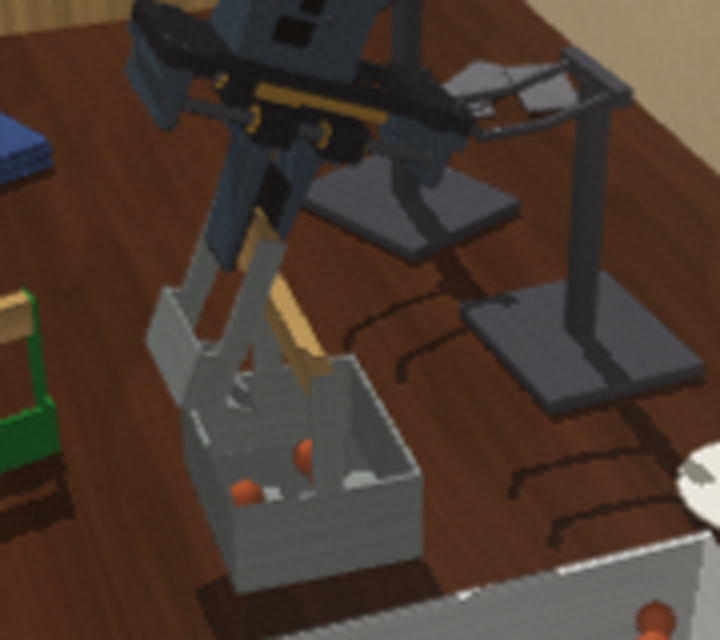

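The beads have rolled into the caddy. I'll tilt a little more to empty it fully, then lift clear.

>>> play_rows(plan=[[[0.0082,0,-0.0014,0,-3,0,0],[0.0082,0,-0.0014,0,-3,0,0],[0.0082,0,-0.0014,0,-3,0,0],[0,0,0,0,0,0,0],[0,0,0,0,0,0,0],[-0.005,0,-0.01,0,3,0,0],[-0.01,0,-0.02,0,5,0,0],[-0.01,0,-0.03,0,6,0,0],[-0.005,0,-0.03,0,6,0,0],[0,0,-0.01,0,6,0,0],[0,0,0,0,5,0,0],[0,0.02,0,0,0,0,0],[0,0.04,0,0,0,0,0],[0,0.04,0,0,0,0,0],[0,0.04,0,0,0,0,0],[0,0.04,0,0,0,0,0],[0,0.02,0,0,0,0,0]]])

```text
t: 23.75
position: [548.3, -209.3, 351.4]
eef_rot: [3.141, 0.021, -0.0]
force: [0.4, 0.6, -1.5]
grip_width: 0.126
```

```bash
python3 -c "
from h import *
delta((540,-224.5,330),0.87,0)
s=snap('side','s15'); crop(s,'s15c',240,440,190,350,4)
s=snap('top','t15'); crop(s,'t15c',255,410,180,310,5)"
```

```text
t 23.75 P [ 548.3 -209.3  351.4] heading 0.76 tooly [ 0.013 -1.     0.   ] F [ 0.4  0.6 -1.5] grip 0.126 q [-0.4   0.13  1.93 -0.    1.08 -0.42]
 shift,turn [-8.5 15.1 21.4] [ 0.01  0.01 -0.11]
```

View pics/s15c.png

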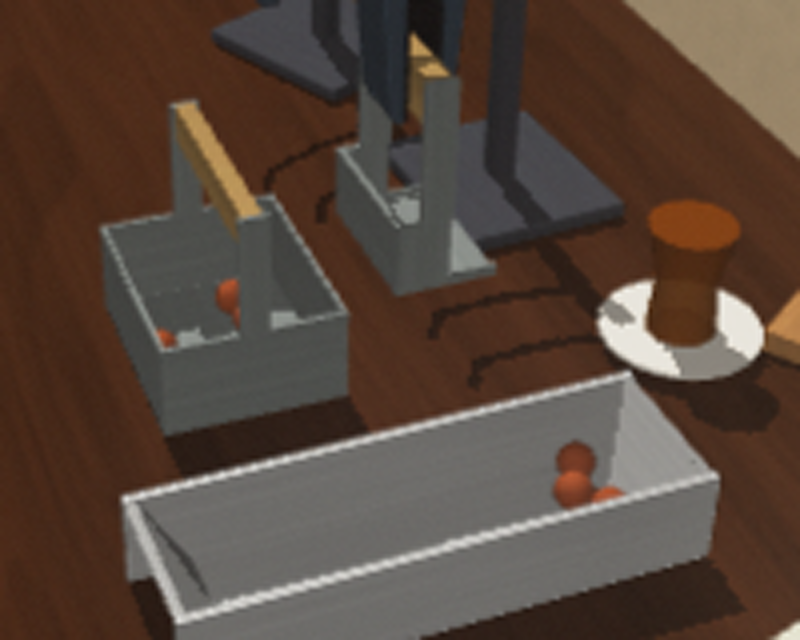

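View pics/t15c.png

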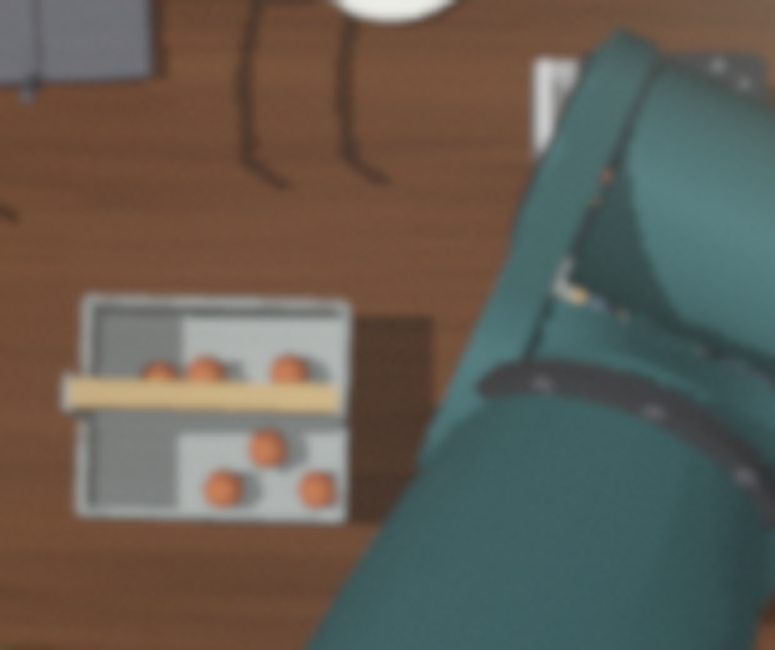

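Six beads are visible in the caddy, possibly one more under the bar. Three or four remain at the far end of the bin. Second scoop.

>>> play_rows(plan=[[[-0.004,0.006,0.01,0,0,0,0],[-0.004,0.007,0.03,0,0,0,0],[0,0.002,0.035,0,0,0,0],[0,0,0.035,0,0,0,0],[0,0,0.03,0,0,0,0],[0,0,0.02,0,0,0,0],[0,0,0.012,0,0,0,0],[0,0,0.008,0,0,0,0],[0,0,0.005,0,0,0,0],[0,0,0,0,0,0,0]]])

```text
t: 25.1
position: [541.0, -222.0, 166.2]
eef_rot: [3.141, 0.023, 0.0]
force: [-0.3, 0.0, -1.2]
grip_width: 0.132
```

```bash
python3 -c "
from h import *
delta((545,-224.6,161.3),0.87,0)"
```

```text
t 25.1 P [ 541.  -222.   166.2] heading 0.85 tooly [ 0.015 -1.     0.   ] F [-0.3  0.  -1.2] grip 0.132 q [-0.43  0.38  2.01 -0.    0.74 -0.44]
 shift,turn [3.9 2.6 4.9] [ 0.01 -0.01 -0.02]
```

>>> play_rows(plan=[[[0,0.0025,0.0025,0,0,0,0],[0.002,0,0.0025,0,0,0,0],[0.006,0,0,0,0,0,0],[0.008,0,0,0,0,0,0],[0.008,0,0,0,0,0,0],[0.008,0,0,0,0,0,0],[0.008,0,0,0,0,0,0],[0.008,0,0,0,0,0,0],[0.008,0,0,0,0,0,0],[0.008,0,0,0,0,0,0],[0.008,0,0,0,0,0,0],[0.006,0,0,0,0,0,0],[0.006,0,0,0,0,0,0],[0.004,0,0,0,0,0,0],[0,0,0,0,0,0,0]]])

```text
t: 26.98
position: [629.2, -223.2, 161.0]
eef_rot: [3.141, 0.024, 0.0]
force: [-1.0, -0.2, -1.3]
grip_width: 0.126
```

```bash
python3 -c "
from h import *
delta((640,-223.4,161.3),0.87,0)
s=snap('side','s16'); crop(s,'s16c',320,440,250,350,6)
s=snap('top','t16'); crop(s,'t16c',340,420,170,300,5)"
```

```text
t 26.98 P [ 629.2 -223.2  161. ] heading 0.86 tooly [ 0.015 -1.     0.   ] F [-1.  -0.2 -1.3] grip 0.126 q [-0.38  0.5   1.84  0.    0.8  -0.39]
 shift,turn [10.8  0.4 -0.3] [ 0.   -0.   -0.01]
```

View pics/s16c.png

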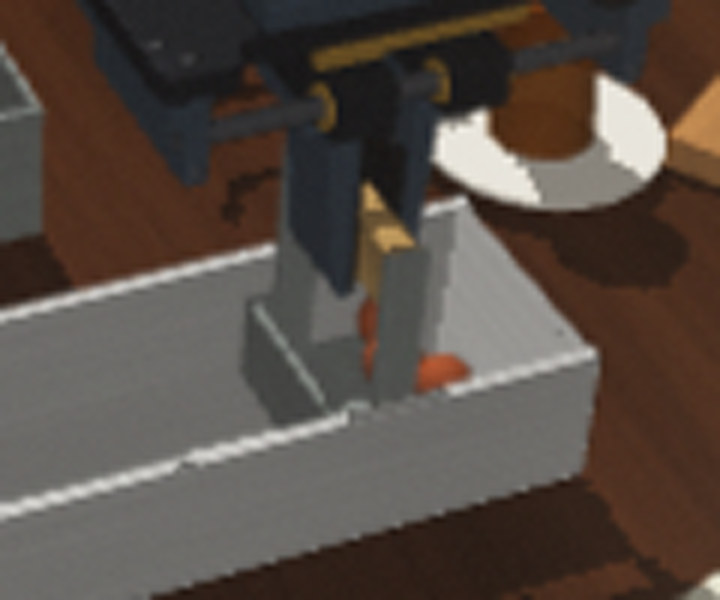

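View pics/t16c.png

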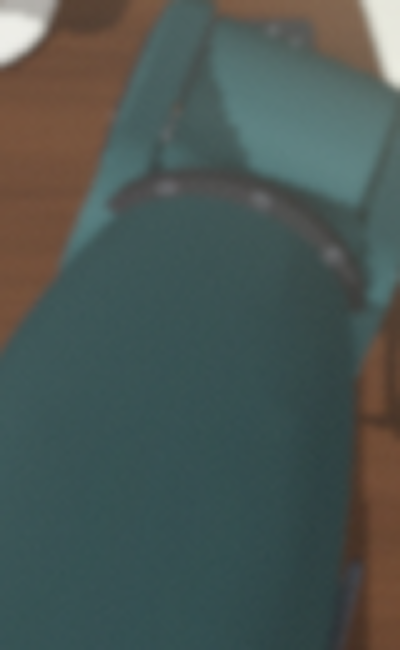

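>>> play_rows(plan=[[[0.003,0,0,0,0,0,0],[0.003,0,0,0,0,0,0],[0.002,0,0,0,0,0,0],[0,0,0,0,0,0,0]]])

```text
t: 27.58
position: [637.2, -223.0, 161.1]
eef_rot: [3.141, 0.024, 0.0]
force: [0.1, -0.4, -1.7]
grip_width: 0.131
```

```bash
python3 -c "
from h import *
delta((640,-223.4,161.3),0.87,0)
s=snap('side','s17'); crop(s,'s17c',320,440,250,350,6)"
```

```text
t 27.57 P [ 637.2 -223.   161.1] heading 0.86 tooly [ 0.015 -1.     0.   ] F [ 0.1 -0.4 -1.7] grip 0.131 q [-0.37  0.51  1.83  0.    0.81 -0.39]
 shift,turn [ 2.8  0.4 -0.2] [ 0.   -0.01 -0.01]
```

View pics/s17c.png

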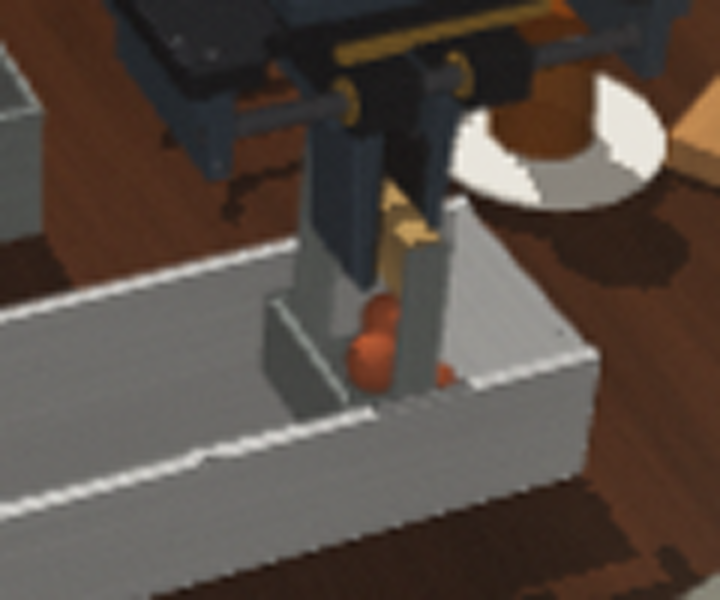

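>>> play_rows(plan=[[[0.002,0,0,0,0,0,0],[0.0015,0,0,0,0,0,0],[0,0,0,0,0,0,0]]])

```text
t: 28.0
position: [640.1, -223.0, 161.0]
eef_rot: [-3.141, -0.024, 0.002]
force: [-5.0, -0.9, 2.4]
grip_width: 0.129
```

```bash
python3 -c "
from h import *
delta((640,-223.4,161.3),0.87,0)
s=snap('side','s18'); crop(s,'s18c',320,440,250,350,6)"
```

```text
t 28.0 P [ 640.1 -223.   161. ] heading 0.87 tooly [ 0.015 -1.    -0.   ] F [-5.  -0.9  2.4] grip 0.129 q [-0.37  0.51  1.82 -0.    0.81 -0.38]
 shift,turn [-0.1  0.4 -0.3] [-0.01  0.09 -0.  ]
```

View pics/s18c.png

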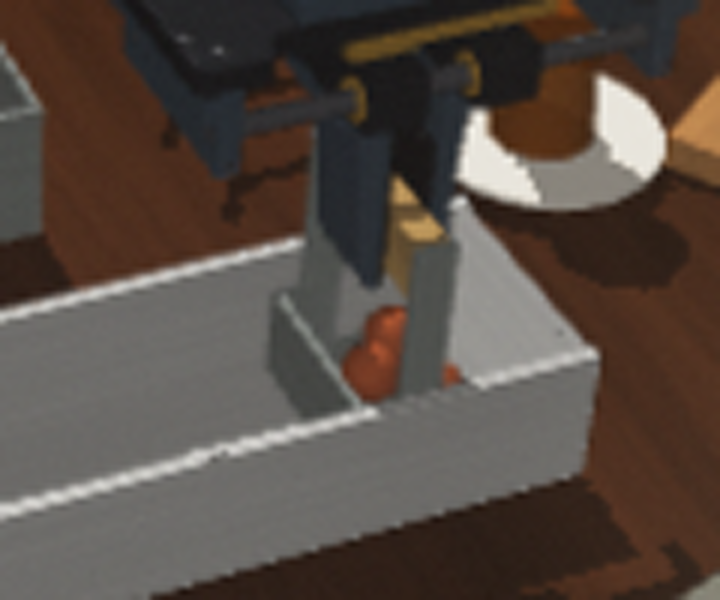

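The front edge is against the end wall (−5 N). Tilting back.

>>> play_rows(plan=[[[-0.0078,0,-0.0008,0,3,0,0],[-0.0078,0,-0.0008,0,3,0,0],[-0.0078,0,-0.0008,0,3,0,0],[-0.0078,0,-0.0008,0,3,0,0],[-0.0078,0,-0.0008,0,3,0,0],[-0.0078,0,-0.001,0,3,0,0],[-0.0078,0,-0.001,0,3,0,0],[0,0,0,0,0,0,0]]])

```text
t: 29.05
position: [585.2, -223.8, 158.2]
eef_rot: [-3.086, -0.022, -0.571]
force: [0.9, 0.1, -1.4]
grip_width: 0.126
```

```bash
python3 -c "
from h import *
delta((640,-223.4,161.3),0.87,0)
s=snap('side','s19'); crop(s,'s19c',320,440,250,350,6)"
```

```text
t 29.05 P [ 585.2 -223.8  158.2] heading 0.81 tooly [ 0.014 -1.    -0.   ] F [ 0.9  0.1 -1.4] grip 0.126 q [-0.45  0.39  2.06  0.43  0.4  -0.84]
 shift,turn [52.3  0.4 16.7] [-2.000e-02 -2.095e+01 -5.000e-02]
```

View pics/s19c.png

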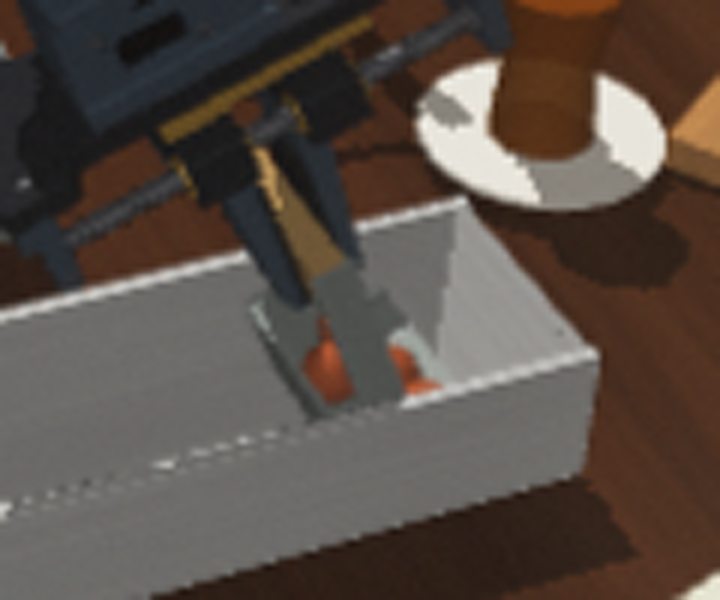

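>>> play_rows(plan=[[[0.0018,0,-0.0047,0,0,0,0],[0.0036,0,-0.0093,0,0,0,0],[0.0054,0,-0.014,0,0,0,0],[0.0072,0,-0.0187,0,0,0,0],[0.0072,0,-0.0187,0,0,0,0],[0.0072,0,-0.0187,0,0,0,0],[0.0072,0,-0.0187,0,0,0,0],[0.0072,0,-0.0187,0,0,0,0],[0.0072,0,-0.0187,0,0,0,0],[0.0054,0,-0.014,0,0,0,0],[0.0036,0,-0.0093,0,0,0,0],[0,0,0,0,0,0,0]]])

```text
t: 30.6
position: [586.3, -223.9, 334.2]
eef_rot: [-3.086, -0.023, -0.573]
force: [0.2, 0.1, -0.8]
grip_width: 0.128
```

```bash
python3 -c "
from h import *
delta((445,-8,330),0.87,20)
s=snap('side','s20'); crop(s,'s20c',240,440,190,350,4)
s=snap('top','t20'); crop(s,'t20c',255,410,180,310,5)"
```

```text
t 30.6 P [ 586.3 -223.9  334.2] heading 0.87 tooly [ 0.015 -1.     0.   ] F [ 0.2  0.1 -0.8] grip 0.128 q [-0.45  0.13  1.99  0.25  0.7  -0.63]
 shift,turn [-130.3 -218.   -45.7] [ 0.02 -1.04 -0.  ]
```

View pics/s20c.png

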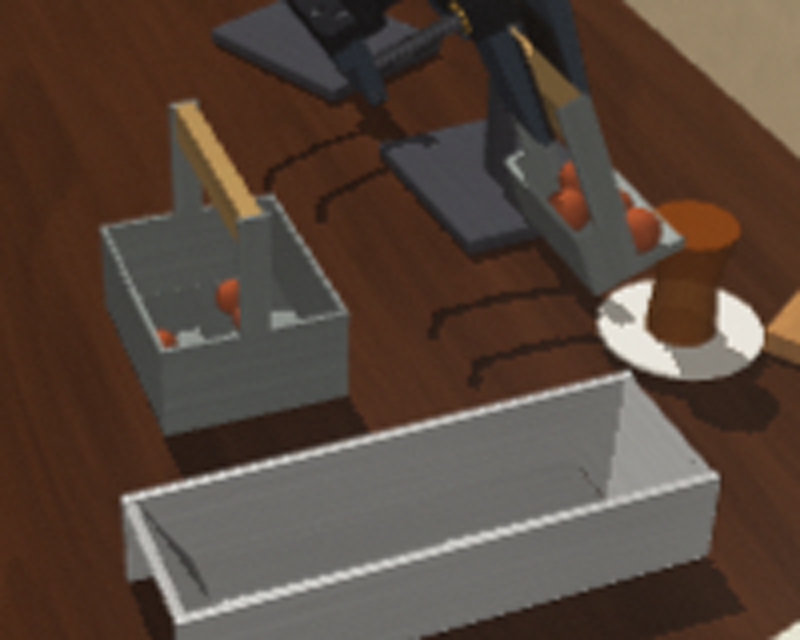

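View pics/t20c.png

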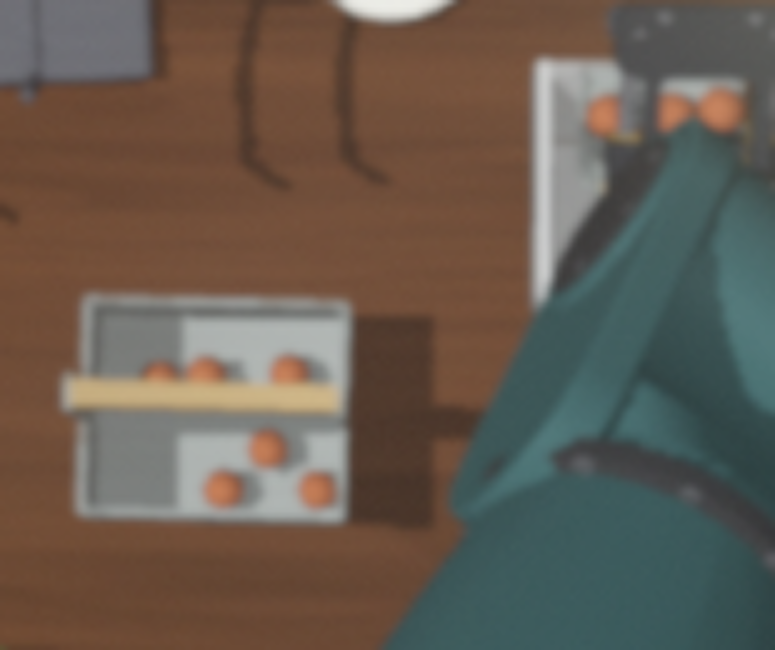

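The scoop holds four beads (three across the front row, at least one behind), and the bin looks empty. Carrying to the caddy, a little to its left half for balance.

>>> play_rows(plan=[[[-0.0038,-0.0073,-0.0013,0,0,0,0],[-0.0076,-0.0146,-0.0026,0,0,0,0],[-0.0114,-0.0219,-0.004,0,0,0,0],[-0.0152,-0.0292,-0.0052,0,0,0,0],[-0.0152,-0.0292,-0.0052,0,0,0,0],[-0.0152,-0.0292,-0.0052,0,0,0,0],[-0.0152,-0.0292,-0.0052,0,0,0,0],[-0.0152,-0.0292,-0.0052,0,0,0,0],[-0.0114,-0.0219,-0.004,0,0,0,0],[-0.0076,-0.0146,-0.0026,0,0,0,0],[-0.0038,-0.0073,-0.0013,0,0,0,0],[0,0,0,0,0,0,0],[0,0,0,0,0,0,0]]])

```text
t: 32.33
position: [454.2, 7.7, 329.1]
eef_rot: [-3.086, -0.023, -0.572]
force: [0.3, 0.6, -1.3]
grip_width: 0.131
```

```bash
python3 -c "
from h import *
delta((453,4,330),0.87,5)
s=snap('side','s21'); crop(s,'s21c',220,400,150,310,4)
s=snap('top','t21'); crop(s,'t21c',255,410,180,310,5)"
```

```text
t 32.33 P [454.2   7.7 329.1] heading 0.85 tooly [ 0.015 -1.     0.   ] F [ 0.3  0.6 -1.3] grip 0.131 q [-0.04 -0.2   2.32  0.03  0.65 -0.08]
 shift,turn [-0.8  3.7 -1.3] [ 1.000e-02 -1.601e+01 -2.000e-02]
```

View pics/s21c.png

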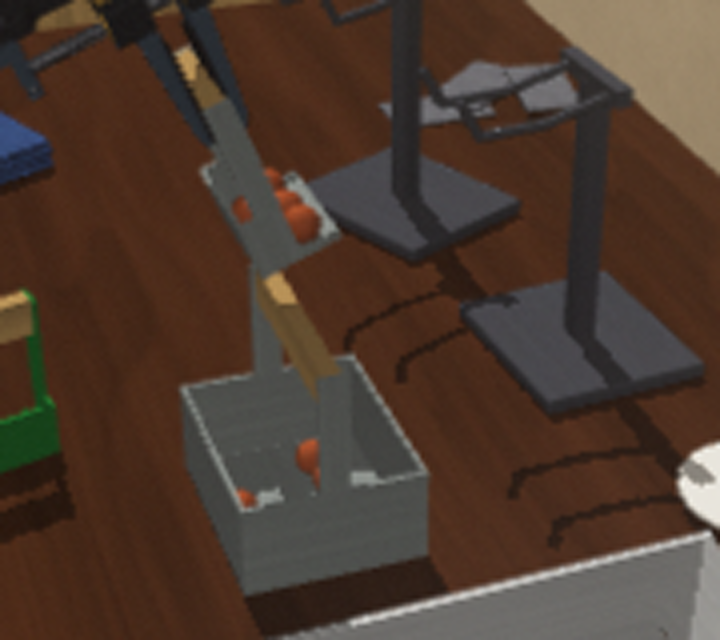

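View pics/t21c.png

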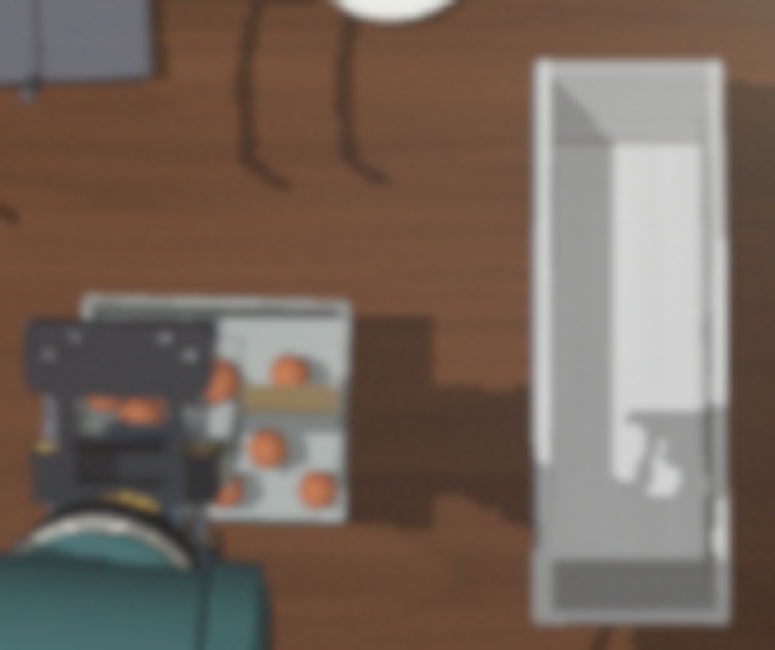

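```bash
cat >> h.py <<'E'
def rect(s,box,z0,z1):
    W=cloud(s); u0,u1,v0,v1=box; w=W[v0:v1,u0:u1].reshape(-1,3); w=w[(w[:,2]>z0)&(w[:,2]<z1)]
    r=cv2.minAreaRect(w[:,:2].astype(np.float32)); return len(w),np.round(r[0],1),np.round(r[1],1),round(r[2],1)
def barfit(s,box,z):
    hsv=cv2.cvtColor(s["pixels"],cv2.COLOR_BGR2HSV); u0,u1,v0,v1=box; h=hsv[v0:v1,u0:u1]
    m=((h[...,2]>150)&(h[...,1]>60)&(h[...,1]<140)&(h[...,0]>11)&(h[...,0]<25)).astype(np.uint8)
    n,l,st,c=cv2.connectedComponentsWithStats(m); k=1+np.argmax(st[1:,4]); v,u=np.where(l==k)
    r=cv2.minAreaRect(np.stack([u+u0,v+v0],1).astype(np.float32)); P=np.array([atz(s,a,b,z) for a,b in cv2.boxPoints(r)])
    a,b=P[1]-P[0],P[2]-P[1]; e=a if np.linalg.norm(a)>np.linalg.norm(b) else b
    return P.mean(0).round(1),np.round([np.linalg.norm(a),np.linalg.norm(b)],1),np.degrees(np.arctan2(e[1],e[0])).round(1)
E
python3 - <<'E'
from h import *
for t in("top0","t15","t20"):
    s=load(t); print(t,rect(s,(262,335,230,295),56,64),barfit(s,(262,330,250,275),137))
E
```

```text
top0 (174, array([517. ,  -8.2]), array([136.2, 112.4]), 88.2) (array([515.7,  -7.2, 137. ]), array([ 14. , 125.4]), np.float64(-93.4))
t15 (186, array([518.9,  -9.9]), array([135.4, 112.2]), 89.9) (array([519.5,  -8.5, 137. ]), array([ 16.2, 127. ]), np.float64(-90.4))
t20 (184, array([519. ,  -9.9]), array([135.6, 112.5]), 89.8) (array([519.5,  -8.5, 137. ]), array([ 16., 127.]), np.float64(-90.4))
```

>>> play_rows(plan=[[[-0.002,0,0,0,-1,0,0],[-0.003,0,0,0,-2,0,0],[-0.004,0,0,0,-3,0,0],[-0.004,0,0,0,-4,0,0],[-0.004,0,0,0,-3,0,0],[-0.003,0,0,0,-2,0,0],[-0.002,0,0,0,-1,0,0],[0,0,0.005,0,0,0,0],[0,0,0.01,0,0,0,0],[0,0,0.015,0,0,0,0],[0,0,0.015,0,0,0,0],[0,0,0.013,0,0,0,0],[0,0,0.01,0,0,0,0],[0,0,0.006,0,0,0,0],[0,0,0.002,0,0,0,0],[0,0,0,0,0,0,0]]])

```text
t: 34.42
position: [439.6, 7.6, 248.1]
eef_rot: [-3.138, -0.023, -0.137]
force: [0.1, 0.5, -0.8]
grip_width: 0.125
```

```bash
python3 -c "
from h import *
P,Q,st=pose(); print('front',P+Q.apply([31,0,155]),'rear',P+Q.apply([-19,0,155]))
delta((437,8,252),0.87,5)
s=snap('side','s22'); crop(s,'s22c',220,400,150,310,4)"
```

```text
front [484.04723084   8.30151572  96.44160151] rear [434.24430086   7.55688982  92.06967996]
t 34.42 P [439.6   7.6 248.1] heading 0.86 tooly [ 0.015 -1.     0.   ] F [ 0.1  0.5 -0.8] grip 0.125 q [-0.04 -0.    2.3   0.01  0.76 -0.06]
 shift,turn [-2.3 -0.4 -4.1] [ 0.   -0.02 -0.01]
```

View pics/s22c.png

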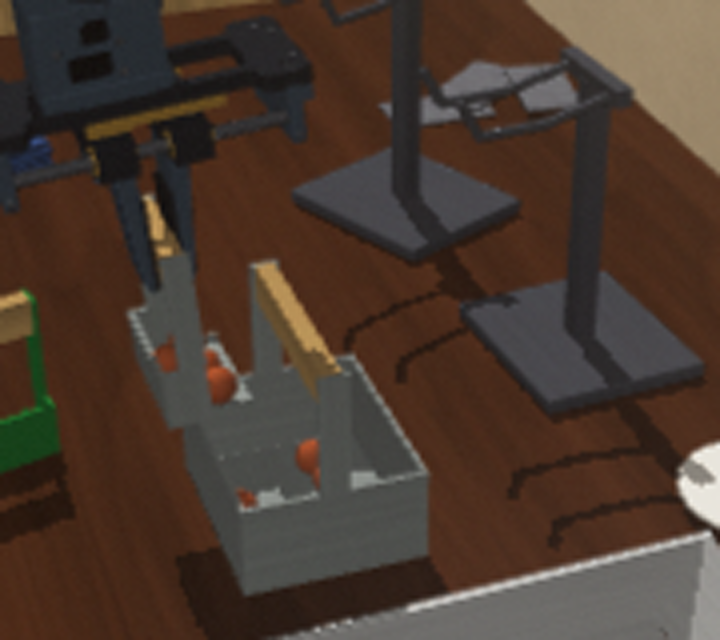

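>>> play_rows(plan=[[[0.0082,0,-0.0014,0,-3,0,0],[0.0082,0,-0.0014,0,-3,0,0],[0.0082,0,-0.0014,0,-3,0,0],[0.0082,0,-0.0014,0,-3,0,0],[0.0082,0,-0.0014,0,-3,0,0],[0.0082,0,-0.0014,0,-3,0,0],[0.0082,0,-0.0014,0,-3,0,0],[0.0082,0,-0.0014,0,-3,0,0],[0.0082,0,-0.0014,0,-3,0,0],[0.0082,0,-0.0014,0,-3,0,0],[0.0082,0,-0.0014,0,-3,0,0],[0,0,0,0,0,0,0],[0,0,0,0,0,0,0],[0,0,0,0,0,0,0]]])

```text
t: 36.22
position: [529.4, 9.0, 247.8]
eef_rot: [3.045, 0.023, -0.758]
force: [0.5, 0.8, -1.5]
grip_width: 0.126
```

```bash
python3 -c "
from h import *
P,Q,st=pose(); print('front',P+Q.apply([31,0,155]),'rear',P+Q.apply([-19,0,155]))
delta((437,8,252),0.87,0)
s=snap('side','s23'); crop(s,'s23c',220,400,150,310,4)"
```

```text
front [484.21470707   8.30800865  96.33880422] rear [440.04795964   7.64944971 119.76666628]
t 36.23 P [529.4   9.  247.8] heading 0.85 tooly [ 0.015 -1.     0.   ] F [ 0.5  0.8 -1.5] grip 0.126 q [-0.02  0.34  1.93 -0.02  1.36 -0.03]
 shift,turn [-83.6  -0.4  39.6] [-0.000e+00  2.794e+01 -2.000e-02]
```

View pics/s23c.png

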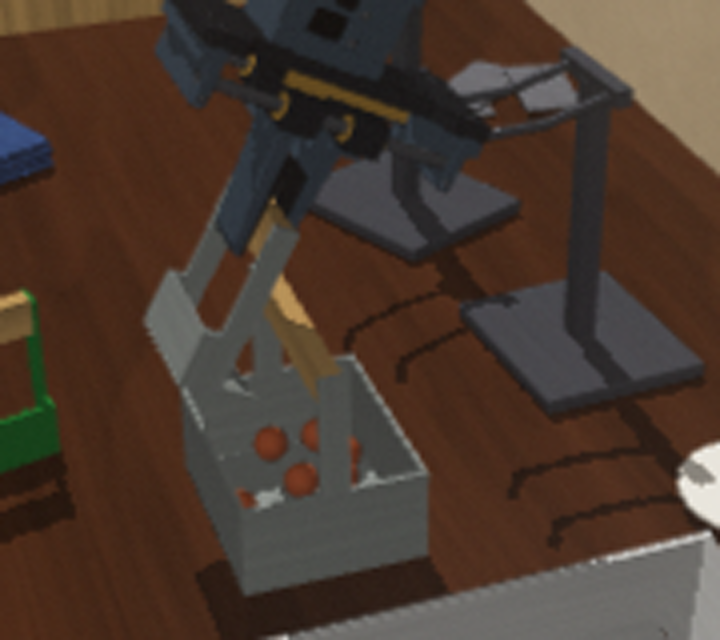

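Everything has been tipped in. I'll undo the pivot about the front edge, so as not to brush the caddy, and lift straight up.

>>> play_rows(plan=[[[-0.0081,0,0.0018,0,3,0,0],[-0.0081,0,0.0016,0,3,0,0],[-0.0081,0,0.0014,0,3,0,0],[-0.0081,0,0.0012,0,3,0,0],[-0.0081,0,0.001,0,3,0,0],[-0.0081,0,0.001,0,3,0,0],[-0.0081,0,0.001,0,3,0,0],[-0.0081,0,0.001,0,3,0,0],[-0.0081,0,0.001,0,3,0,0],[0,0,-0.02,0,0,0,0],[0,0,-0.03,0,0,0,0],[0,0,-0.03,0,0,0,0],[0,-0.02,-0.02,0,0,0,0],[0,-0.04,0,0,0,0,0],[0,-0.04,0,0,0,0,0],[0,-0.04,0,0,0,0,0],[0,-0.04,0,0,0,0,0],[0,-0.02,0,0,0,0,0],[0,0,0,0,0,0,0]]])

```text
t: 38.65
position: [455.4, 208.7, 357.0]
eef_rot: [3.141, 0.026, -0.027]
force: [-0.6, -0.5, -1.3]
grip_width: 0.131
```

```bash
python3 -c "
from h import *
delta((437,8,252),0.87,0)
s=snap('side','s24')
s=snap('top','t24'); crop(s,'t24c',255,410,180,310,5)
print(rect(s,(262,335,230,295),56,64),barfit(s,(262,330,250,275),137))"
```

```text
t 38.65 P [455.4 208.7 357. ] heading 0.96 tooly [ 0.017 -1.    -0.   ] F [-0.6 -0.5 -1.3] grip 0.131 q [ 0.38 -0.02  2.08  0.01  1.1   0.36]
 shift,turn [-19.9 200.4 105.4] [-0.    0.99  0.09]
(177, array([518.9,  -9.9]), array([135.8, 112.3]), 89.9) (array([519.4, -45.5, 137. ]), array([16. , 53.4]), np.float64(-93.6))
```

View pics/t24c.png

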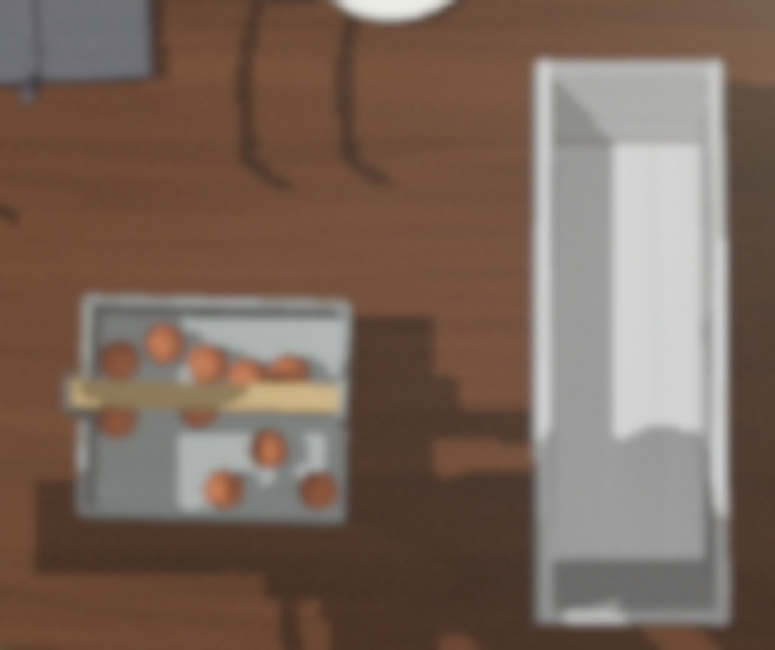

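View pics/s24.png

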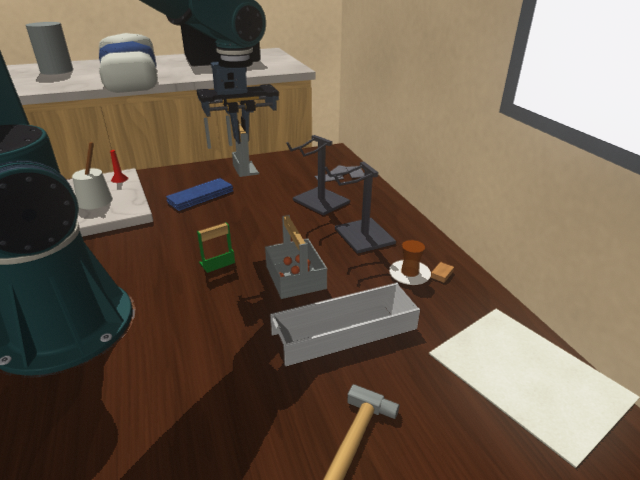

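All ten beads are counted in the caddy in the top crop: (120,360), (162,340), (207,362), (245,372), (288,368), (118,420), (198,412), (268,447), (223,490), (318,490). The bin is empty. Next I'll hang the scoop on hook B, first cross-checking both hooks with the side camera.

Run:
```python
from h import *
from scipy.optimize import least_squares
for cams in (["side0","s24"],["top0","t24"]):
  for tag,g in (("A",(755,103.5,.043)),("B",(712.8,339.7,.428))):
    w=np.concatenate([cloud(load(c)).reshape(-1,3) for c in cams]); w=w[np.isfinite(w).all(1)]
    w=w[np.hypot(w[:,0]-g[0],w[:,1]-g[1])<125]
    pr=w[(w[:,2]>188)&(w[:,2]<195)]; cb=w[(w[:,2]>200)&(w[:,2]<210)]; tp=w[(w[:,2]>212)&(w[:,2]<225)]
    def loc(p,q):
        c,sn=np.cos(p[2]),np.sin(p[2]); d=q[:,:2]-p[:2]; return np.stack([c*d[:,0]+sn*d[:,1],-sn*d[:,0]+c*d[:,1]],1)
    # keep near guess
    def near(q,f): 
        l=loc(g,q); return q[f(l)]
    pr=near(pr,lambda l:(l[:,0]<-45)&(l[:,0]>-100)&(abs(abs(l[:,1])-27)<8)); cb=near(cb,lambda l:(abs(l[:,0])<10)&(abs(l[:,1])<45)); tp=near(tp,lambda l:(l[:,0]<-98)&(l[:,0]>-118)&(abs(abs(l[:,1])-27)<8))
    def res(p):
        a=loc(p,pr); r1=abs(a[:,1]); r1=np.abs(r1-27); c_=loc(p,cb); t=loc(p,tp)
        return np.r_[np.clip(r1-1.5,0,9),np.clip(abs(c_[:,0])-3.5,0,9),np.clip(abs(c_[:,1])-37,0,9),np.clip(abs(abs(t[:,1])-27)-2,0,9)]
    o=least_squares(res,g,loss="soft_l1",x_scale=[1,1,.01],diff_step=1e-4); p=o.x
    l=loc(p,pr); print(cams,tag,p.round(3),"seat",(p[:2]-72*np.array([np.cos(p[2]),np.sin(p[2])])).round(1),len(pr),len(cb),len(tp),"prong mean y",l[l[:,1]>0,1].mean().round(1),l[l[:,1]<0,1].mean().round(1),"z95",np.percentile(pr[:,2],95).round(1),"tiptop",tp[:,2].max().round(1) if len(tp) else None)
delta((647.3-90,309.8,300),24.5)
T=scoop_in_hand(load("s24")); print(np.percentile(T[T[:,2]>120,1],[1,3,97,99]))
```

```text
['side0', 's24'] A [7.5364e+02 1.0527e+02 7.8000e-02] seat [681.9  99.7] 189 228 27 prong mean y 26.8 -26.9 z95 194.1 tiptop 217.3
['side0', 's24'] B [7.12254e+02 3.38472e+02 4.21000e-01] seat [646.5 309. ] 128 185 20 prong mean y 27.0 -27.5 z95 194.1 tiptop 218.8
['top0', 't24'] A [7.54399e+02 1.04609e+02 6.00000e-02] seat [682.5 100.3] 176 317 36 prong mean y 26.9 -27.0 z95 194.6 tiptop 223.9
['top0', 't24'] B [7.12893e+02 3.39163e+02 4.23000e-01] seat [647.2 309.6] 172 335 34 prong mean y 26.9 -27.0 z95 194.5 tiptop 220.2
t 38.75 P [455.5 207.5 357. ] heading 0.88 tooly [ 0.015 -1.     0.   ] F [ 0.1 -0.  -1.3] grip 0.124 q [ 0.38 -0.02  2.08  0.01  1.1   0.36]
 shift,turn [ 104.3 -100.7   55.2] [ -0.2    0.99 -23.62]
[-40.99555397 -39.82273021  38.80591978  39.61101876]
```

>>> play_rows(plan=[[[0,0,0,0,0.2,-4.7,0],[0,0,0,0,0.2,-4.7,0],[0,0,0,0,0.2,-4.7,0],[0,0,0,0,0.2,-4.7,0],[0,0,0,0,0.2,-4.6,0],[0,0,0,0,0,0,0]]])

```text
t: 39.5
position: [455.7, 207.0, 357.1]
eef_rot: [-3.069, -0.657, -0.001]
force: [-0.3, -0.3, -1.5]
grip_width: 0.13
```

```bash
python3 -c "
from h import *
delta((556,268,298),24.3)"
```

```text
t 39.5 P [455.7 207.  357.1] heading 24.17 tooly [ 0.409 -0.912 -0.003] F [-0.3 -0.3 -1.5] grip 0.13 q [ 0.38 -0.02  2.09  0.    1.08 -0.05]
 shift,turn [116.4 -14.4  59.2] [-0.19 -0.06 -0.13]
```

>>> play_rows(plan=[[[0.01,-0.0014,0.005,0,0,0,0],[0.02,-0.0025,0.01,0,0,0,0],[0.02,-0.0025,0.01,0,0,-0.1,0],[0.02,-0.0025,0.01,-0.2,0,0,0],[0.02,-0.0025,0.01,0,0,0,0],[0.02,-0.0025,0.01,0,0,0,0],[0.006,0,0.003,0,0,0,0],[0,0,0,0,0,0,0]]])

```text
t: 40.5
position: [555.8, 268.3, 298.7]
eef_rot: [3.071, 0.662, 0.0]
force: [0.7, -0.8, -1.1]
grip_width: 0.13
```

```bash
python3 -c "
from h import *
delta((647,309.4,298),24.3)
s=snap('side','s25'); crop(s,'s25c',200,360,90,230,5)
T=scoop_in_hand(s); 
for z0,z1 in((85,117),(120,150)):
  q=T[(T[:,2]>z0)&(T[:,2]<z1)&(abs(T[:,0])<20)]; print(len(q),np.percentile(q[:,1],[1,5,95,99]).round(1))
s=snap('top','t25'); crop(s,'t25c',120,280,140,280,5)"
```

```text
t 40.5 P [555.8 268.3 298.7] heading 24.32 tooly [ 0.412 -0.911  0.   ] F [ 0.7 -0.8 -1.1] grip 0.13 q [ 0.41  0.24  1.9  -0.    0.99 -0.01]
 shift,turn [100.    0.2   0.7] [ 0.01 -0.01  0.02]
114 [-38.2 -37.2  39.8  42.5]
272 [-38.5 -35.2  39.4  40.7]
```

View pics/s25c.png

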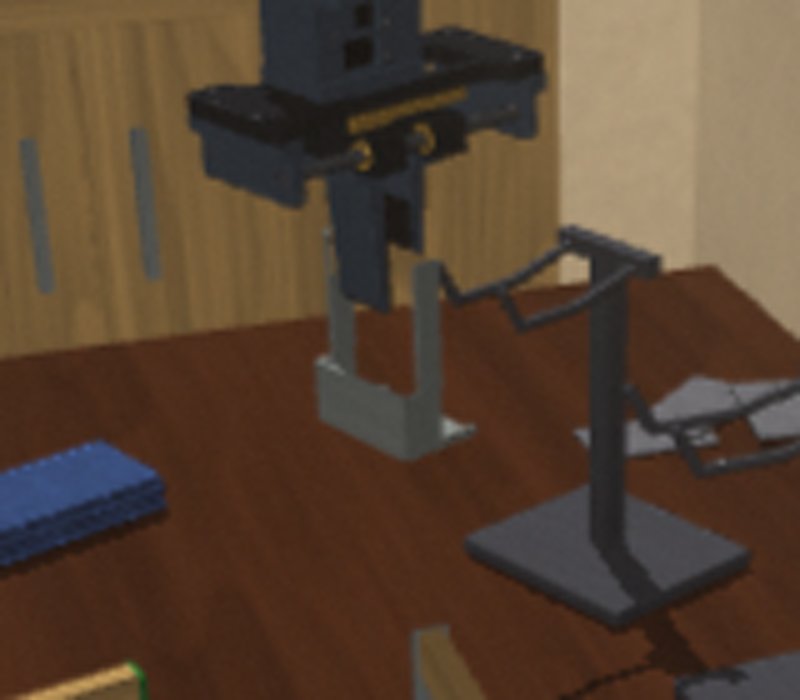

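View pics/t25c.png

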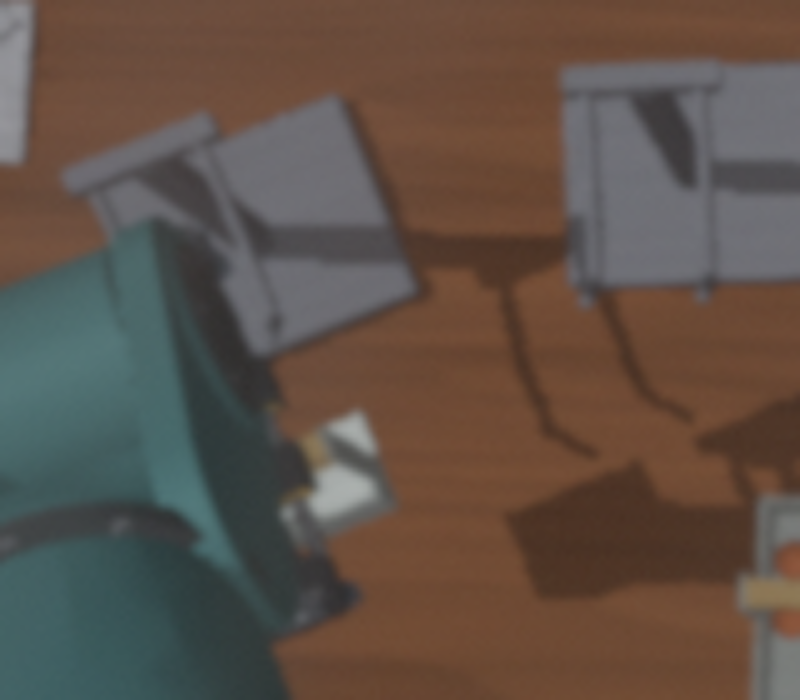

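>>> play_rows(plan=[[[0.008,0,0,0,0,0,0],[0.012,0,0,0,0,0,0],[0.012,0,0,0,0,0,0],[0.012,0,0,0,0,0,0],[0.012,0,0,0,0,0,0],[0.009,0,0,0,0,0,0],[0,0,0,0,0,0,0]]])

```text
t: 41.48
position: [615.4, 295.4, 299.0]
eef_rot: [-3.071, -0.663, -0.001]
force: [0.1, -0.1, -1.0]
grip_width: 0.128
```

```bash
python3 -c "
from h import *
delta((647,309.3,298),24.3)
s=snap('side','s26'); crop(s,'s26c',230,350,100,210,6)
"
```

```text
t 41.48 P [615.4 295.4 299. ] heading 24.35 tooly [ 0.412 -0.911  0.   ] F [ 0.1 -0.1 -1. ] grip 0.128 q [ 0.41  0.34  1.77 -0.    1.03 -0.01]
 shift,turn [34.5  0.4  1.1] [ 0.   -0.05  0.05]
```

View pics/s26c.png

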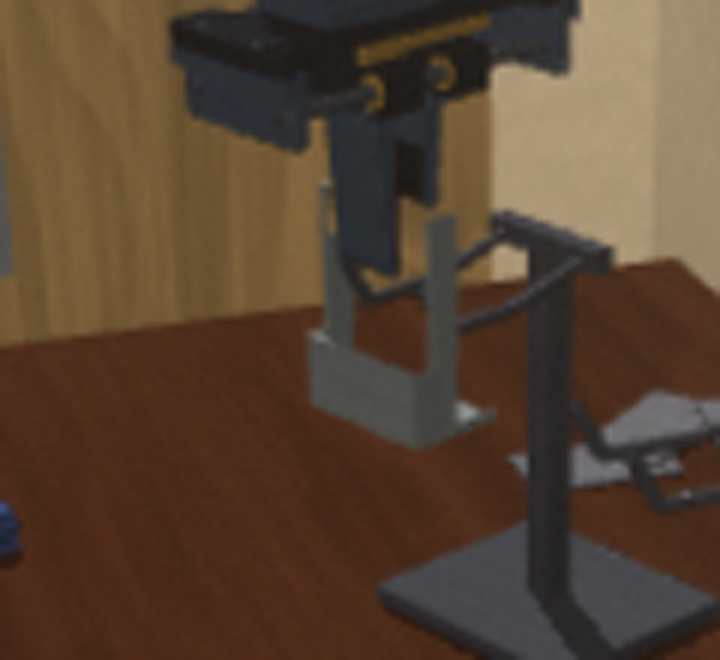

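The prongs are entering between the straps below the bar, with no contact force. I'll go on to the seat and lower.

>>> play_rows(plan=[[[0.008,0,0,0,0,0,0],[0.01,0,0,0,0,0,0],[0.01,0,0,0,0,0,0],[0.006,0,0,0,0,0,0],[0,0,0.004,0,0,0,0],[0,0,0.008,0,0,0,0],[0,0,0.008,0,0,0,0],[0,0,0.006,0,0,0,0],[0,0,0.002,0,0,0,0],[0,0,0,0,0,0,0]]])

```text
t: 42.78
position: [646.0, 309.3, 271.2]
eef_rot: [-3.071, -0.663, -0.001]
force: [0.6, -0.3, -2.2]
grip_width: 0.128
```

```bash
python3 -c "
from h import *
delta((647,309.3,265),24.3)
s=snap('side','s27'); crop(s,'s27c',230,350,100,210,6)
"
```

```text
t 42.77 P [646.  309.3 271.2] heading 24.35 tooly [ 0.412 -0.911  0.   ] F [ 0.6 -0.3 -2.2] grip 0.128 q [ 0.41  0.43  1.71 -0.    1.01 -0.01]
 shift,turn [0.9 0.4 6.2] [ 0.   -0.05  0.05]
```

View pics/s27c.png

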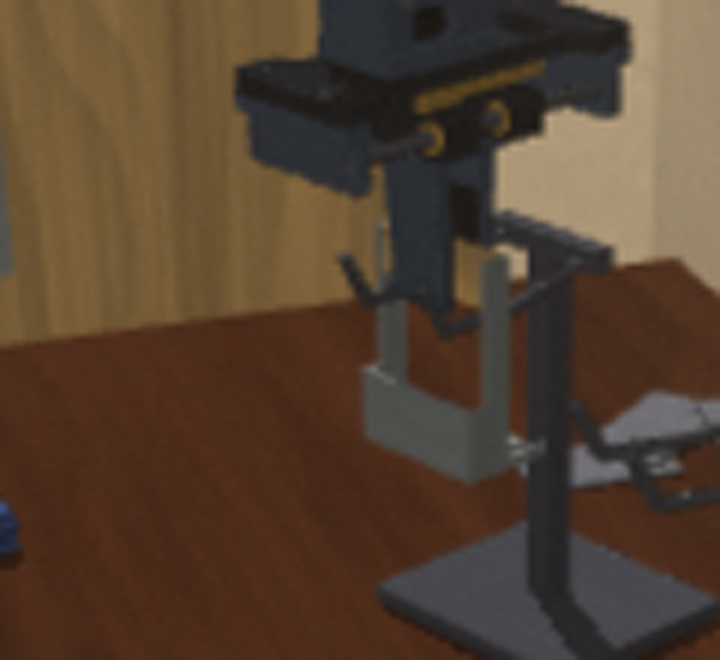

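>>> play_rows(plan=[[[0,0,0.003,0,0,0,0],[0,0,0.002,0,0,0,0],[0,0,0.001,0,0,0,0],[0,0,0,0,0,0,0]]])

```text
t: 43.32
position: [646.0, 309.3, 265.2]
eef_rot: [-3.071, -0.663, -0.002]
force: [-0.1, -1.1, -1.5]
grip_width: 0.129
```

>>> play_rows(plan=[[[0,0,0.001,0,0,0,0],[0,0,0.0005,0,0,0,0],[0,0,0,0,0,0,0]]])

```text
t: 43.7
position: [646.1, 309.4, 265.0]
eef_rot: [-3.071, -0.663, -0.002]
force: [-5.6, -2.9, 10.7]
grip_width: 0.129
```

Seated (+10.7 N). Opening a little to release.

>>> play_rows(plan=[[[0,0,-0.0007,0,0,0,0],[0,0,0,0,0,0,0.2],[0,0,0,0,0,0,0.3],[0,0,0,0,0,0,0.4],[0,0,0,0,0,0,0.4],[0,0,0,0,0,0,0.4],[0,0,0,0,0,0,0.4]]])

```text
t: 44.58
position: [646.0, 309.3, 264.4]
eef_rot: [-3.071, -0.663, -0.001]
force: [-0.5, -1.4, -0.6]
grip_width: 0.401
```

```bash
python3 -c "
from h import *
delta((647,309.3,265),24.3)
s=snap('side','s28'); crop(s,'s28c',230,350,100,210,6)
"
```

```text
t 44.58 P [646.  309.3 264.4] heading 24.36 tooly [ 0.412 -0.911  0.   ] F [-0.5 -1.4 -0.6] grip 0.401 q [ 0.41  0.43  1.71 -0.    1.   -0.01]
 shift,turn [ 0.9  0.4 -0.6] [ 0.   -0.05  0.06]
```

View pics/s28c.png

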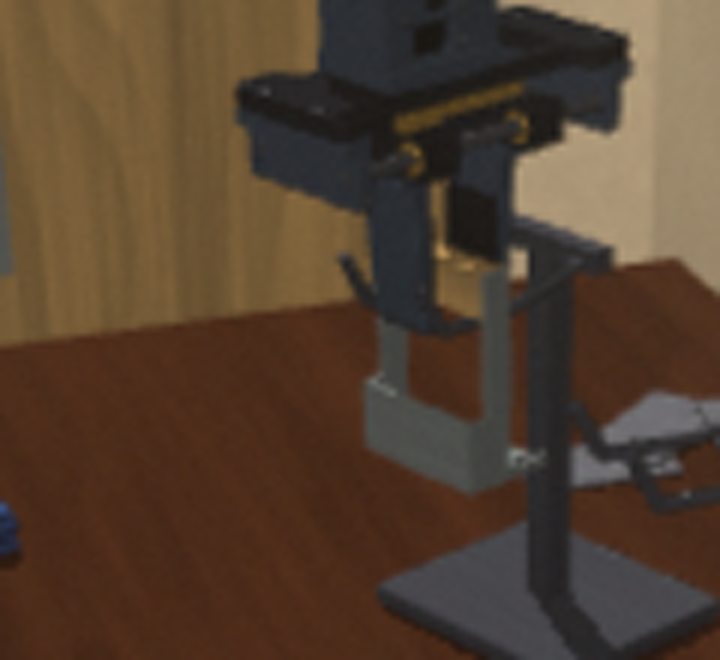

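The scoop hangs freely across both prongs. Retracting straight up.

>>> play_rows(plan=[[[0,0,-0.004,0,0,0,0.4],[0,0,-0.008,0,0,0,0.4],[0,0,-0.015,0,0,0,0.4],[0,0,-0.03,0,0,0,0.4],[0,0,-0.03,0,0,0,0.4],[0,0,-0.03,0,0,0,0.4],[-0.01,0.02,0,0,0,3,0.5],[-0.02,0.03,0,0,0,5,0.5],[-0.02,0.03,0,0,0,5,0.6],[-0.02,0.03,0,0,0,5,0.7],[0,0.04,0,0,0,5,0.8],[0,0.03,0,0,0,1.5,0.9],[0,0,0,0,0,0,1]]])

```text
t: 46.25
position: [617.6, 112.0, 381.2]
eef_rot: [-3.141, 0.01, -0.001]
force: [-0.4, 0.4, -0.8]
grip_width: 0.978
```

```bash
python3 -c "
from h import *
delta((519,-9,290),-0.3)
s=snap('side','s29'); crop(s,'s29c',220,400,100,320,3)
s=snap('top','t29'); crop(s,'t29c',120,340,140,310,3)"
```

```text
t 46.25 P [617.6 112.  381.2] heading -0.35 tooly [-0.006 -1.    -0.   ] F [-0.4  0.4 -0.8] grip 0.978 q [0.14 0.17 1.83 0.   1.14 0.15]
 shift,turn [-97.9 121.6  91.1] [-0.01 -0.03 -0.05]
```

View pics/s29c.png

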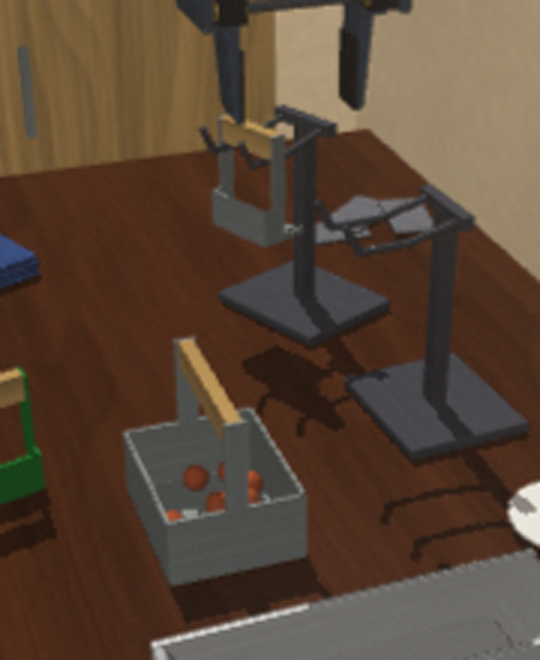

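View pics/t29c.png

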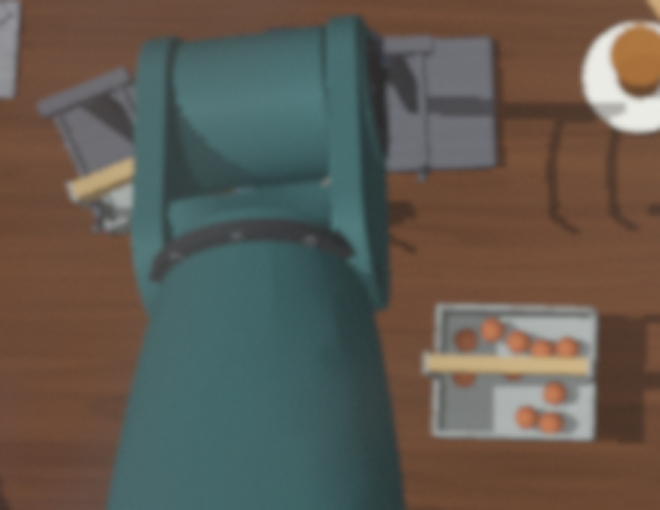

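The scoop hangs on hook B. A caddy bead moved, so the caddy may have been knocked; I'll re-measure.

```bash
python3 -c "
from h import *
s=load('t29'); print(rect(s,(255,345,230,300),56,64),barfit(s,(255,330,250,275),137))
crop(s,'t29d',255,335,235,295,8)"
```

```text
(172, array([512.6,   6.2]), array([136.2, 111.9]), 90.0) (array([512.5,   7.2, 137. ]), array([124.2,  14.6]), np.float64(-88.8))
```

View pics/t29d.png

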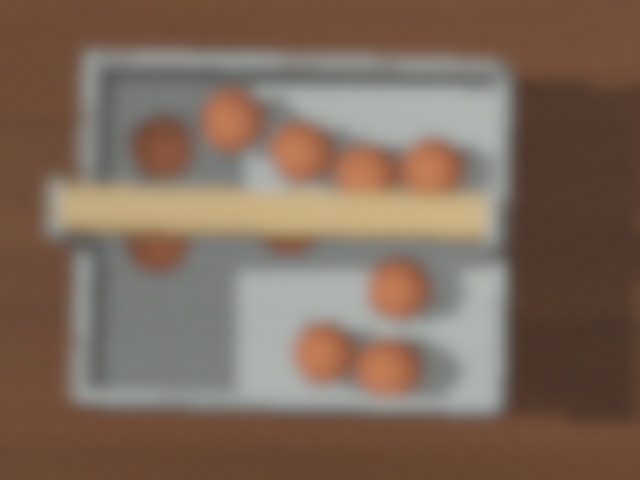

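The caddy was knocked to (512.5, 6.5), yaw about 0, and still holds all 10 beads. Moving over it.

>>> play_rows(plan=[[[-0.012,0.012,0,0,0,0,1],[-0.025,0.025,0,0,0,0,1],[-0.025,0.025,0.02,0,0,0,1],[-0.025,0.025,0.03,0,0,0,1],[-0.018,0.0185,0.03,0,0,-0.3,1],[0,0,0.03,0,0,0,1],[0,0,0.02,0,0,0,1],[0,0,0.01,0,0,0,1],[0,0,0,0,0,0,1]]])

```text
t: 47.48
position: [512.5, 9.2, 241.0]
eef_rot: [-3.141, -0.005, -0.0]
force: [0.3, -0.2, 0.6]
grip_width: 0.998
```

```bash
python3 -c "
from h import *
s=snap('side','s30'); crop(s,'s30c',230,350,150,310,4)
delta((512.5,6.5,185),0)"
```

```text
t 47.52 P [512.9   9.1 241.6] heading 0.17 tooly [ 0.003 -1.    -0.   ] F [ 0.2 -0.4 -1.3] grip 1.002 q [-0.03  0.16  2.14  0.    0.85 -0.03]
 shift,turn [-0.5  2.6 56.6] [-0.02 -0.06  0.17]
```

View pics/s30c.png

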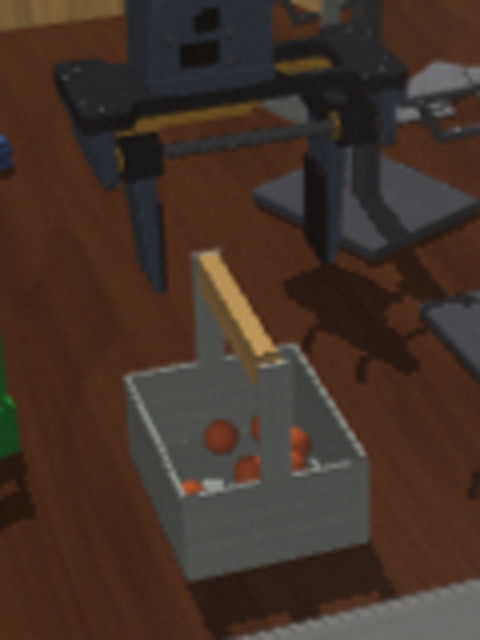

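>>> play_rows(plan=[[[0,0.0025,0.01,0,0,0,1],[0,0,0.02,0,0,0,1],[0,0,0.015,0,0,0,1],[0,0,0.008,0,0,0,1],[0,0,0.003,0,0,0,1],[0,0,0,0,0,0,0.5],[0,0,0,0,0,0,0.3],[0,0,0,0,0,0,0.2],[0,0,0,0,0,0,0],[0,0,0,0,0,0,0],[0,0,0,0,0,0,0],[0,0,0,0,0,0,0],[0,0,0,0,0,0,0],[0,0,0,0,0,0,0],[0,0,0,0,0,0,0],[0,0,0,0,0,0,0],[0,0,0,0,0,0,0]]], squeeze=58)

```text
t: 49.65
position: [512.9, 6.5, 185.1]
eef_rot: [-3.141, -0.004, -0.001]
force: [-0.3, 0.7, -5.9]
grip_width: 0.131
```

```bash
python3 -c "
from h import *
s=snap('side','s31'); crop(s,'s31c',230,350,150,310,4)
delta((512.5,6.5,185),0)"
```

```text
t 49.7 P [512.9   6.5 185.1] heading 0.15 tooly [ 0.003 -1.    -0.   ] F [ 0.2  0.1 -5.4] grip 0.129 q [-0.03  0.25  2.15  0.    0.73 -0.04]
 shift,turn [-0.4  0.   0.1] [-0.02 -0.04  0.15]
```

View pics/s31c.png

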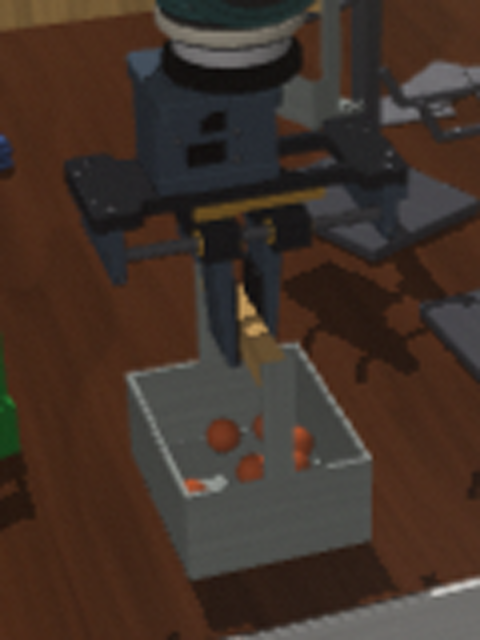

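>>> play_rows(plan=[[[0,0,-0.004,0,0,0,0],[0,0,-0.008,0,0,0,0],[0,0,-0.012,0,0,0,0],[0,0,-0.016,0,0,0,0],[0,0,-0.016,0,0,0,0],[0,0,-0.016,0,0,0,0],[0,0,-0.016,0,0,0,0],[0,0,-0.014,0,0,0,0],[0,0,-0.01,0,0,0,0],[0,0,-0.006,0,0,0,0],[0,0,0,0,0,0,0]]])

```text
t: 51.08
position: [512.9, 6.5, 303.4]
eef_rot: [-3.141, -0.004, -0.002]
force: [-0.7, -0.8, -6.0]
grip_width: 0.126
```

```bash
python3 -c "
from h import *
s=snap('side','s32'); crop(s,'s32c',220,380,100,300,3)
delta((547.6,92.2,301),3.4)
P,Q,st=pose(); W=cloud(s).reshape(-1,3); T=Q.inv().apply(W-P); T=T[np.isfinite(T).all(1)]
k=(abs(T[:,0])<62)&(abs(T[:,1])<78)&(T[:,2]>128)&(T[:,2]<182); q=T[k]
f=q[(q[:,1]>60)]; A=np.c_[f[:,0],f[:,2],np.ones(len(f))]; c=np.linalg.lstsq(A,f[:,1],rcond=None)[0]; print('right face y=',c,c@[0,150,1],'x rng',np.percentile(q[:,0],[1,99]),'yrng',np.percentile(q[:,1],[1,99]),'zmax',q[:,2].max())
"
```

```text
t 51.12 P [512.7   6.5 303. ] heading 0.15 tooly [ 0.003 -1.    -0.   ] F [ 0.2 -0.1 -5.9] grip 0.127 q [-0.03  0.07  2.1   0.    0.97 -0.04]
 shift,turn [ 35.1 -85.6   2.1] [-0.02 -0.04 -3.25]
right face y= [4.04096623e-03 1.03388950e-03 6.59498364e+01] 66.10491986071317 x rng [-55.34614835  55.31269832] yrng [-69.80520677  69.04888551] zmax 181.99643045866017
```

View pics/s32c.png

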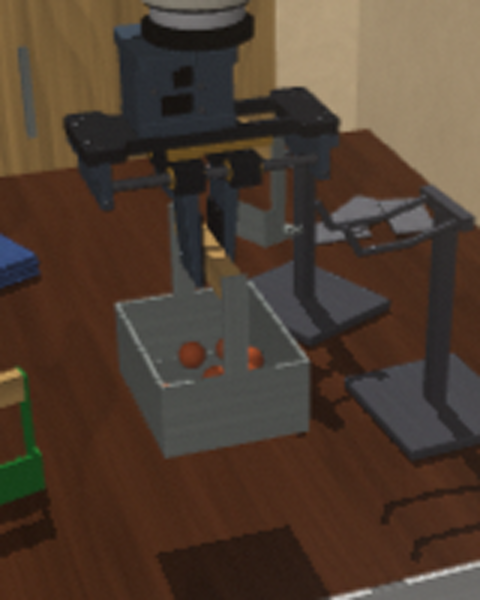

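The caddy is held level and centred with its beads inside. Moving in front of hook A.

>>> play_rows(plan=[[[0.0015,-0.004,0,0,0,0,0],[0.003,-0.008,0,0,0,-0.5,0],[0.005,-0.012,0.0005,0,0,-0.6,0],[0.006,-0.014,0.0005,0,0,-0.6,0],[0.006,-0.014,0.0005,0,0,-0.6,0],[0.006,-0.014,0,0,0,-0.6,0],[0.005,-0.01,0,0,0,-0.35,0],[0.002,-0.006,0,0,0,0,0],[0.001,-0.003,0,0,0,0,0],[0,0,0,0,0,0,0]]])

```text
t: 52.38
position: [545.6, 92.5, 301.7]
eef_rot: [-3.14, -0.093, -0.001]
force: [0.2, -0.4, -5.2]
grip_width: 0.126
```

```bash
python3 -c "
from h import *
delta((682.4,100.2,301),3.4)"
```

```text
t 52.38 P [545.6  92.5 301.7] heading 3.4 tooly [ 0.059 -0.998 -0.   ] F [ 0.2 -0.4 -5.2] grip 0.126 q [0.13 0.14 2.03 0.   0.98 0.07]
 shift,turn [137.    0.4   0.9] [-0.01 -0.05  0.  ]
```

>>> play_rows(plan=[[[0.004,0,0,0,0,0,0],[0.008,0,0,0,0,0,0],[0.012,0,0,0,0,0,0],[0.012,0,0,0,0,0,0],[0.012,0,0,0,0,0,0],[0.012,0,0,0,0,0,0],[0.012,0,0,0,0,0,0],[0.008,0,0,0,0,0,0],[0.004,0,0,0,0,0,0],[0,0,0,0,0,0,0]]])

```text
t: 53.62
position: [629.6, 97.5, 301.8]
eef_rot: [-3.14, -0.093, -0.001]
force: [-0.7, -0.2, -5.1]
grip_width: 0.128
```

```bash
python3 -c "
from h import *
delta((682.4,100.2,301),3.4)
s=snap('side','s33'); crop(s,'s33c',260,420,110,270,4)"
```

```text
t 53.62 P [629.6  97.5 301.8] heading 3.4 tooly [ 0.059 -0.998 -0.   ] F [-0.7 -0.2 -5.1] grip 0.128 q [0.12 0.27 1.86 0.   1.01 0.06]
 shift,turn [52.9  0.4  0.8] [-0.01 -0.04  0.  ]
```

View pics/s33c.png

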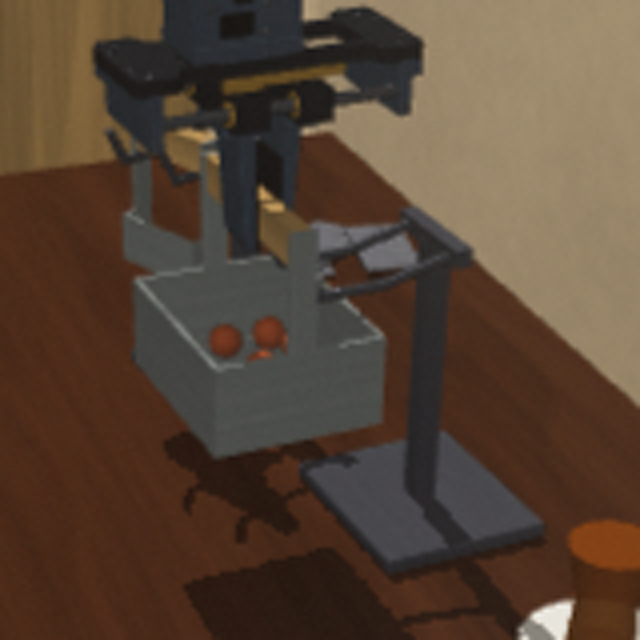

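>>> play_rows(plan=[[[0.004,0,0,0,0,0,0],[0.008,0,0,0,0,0,0],[0.01,0,0,0,0,0,0],[0.01,0,0,0,0,0,0],[0.01,0,0,0,0,0,0],[0.006,0,0,0,0,0,0],[0.003,0,0,0,0,0,0],[0,0,0.004,0,0,0,0],[0,0,0.007,0,0,0,0],[0,0,0.008,0,0,0,0],[0,0,0.007,0,0,0,0],[0,0,0.004,0,0,0,0],[0,0,0.002,0,0,0,0],[0,0,0,0,0,0,0]]])

```text
t: 55.42
position: [680.5, 100.6, 269.9]
eef_rot: [-3.14, -0.093, -0.001]
force: [0.0, -0.3, -5.9]
grip_width: 0.127
```

```bash
python3 -c "
from h import *
delta((682.4,100.2,265),3.4)
s=snap('side','s34'); crop(s,'s34c',260,420,110,270,4)"
```

```text
t 55.42 P [680.5 100.6 269.9] heading 3.41 tooly [ 0.059 -0.998 -0.   ] F [ 0.  -0.3 -5.9] grip 0.127 q [0.11 0.39 1.77 0.   0.98 0.05]
 shift,turn [1.9 0.5 4.9] [-0.02 -0.06  0.01]
```

View pics/s34c.png

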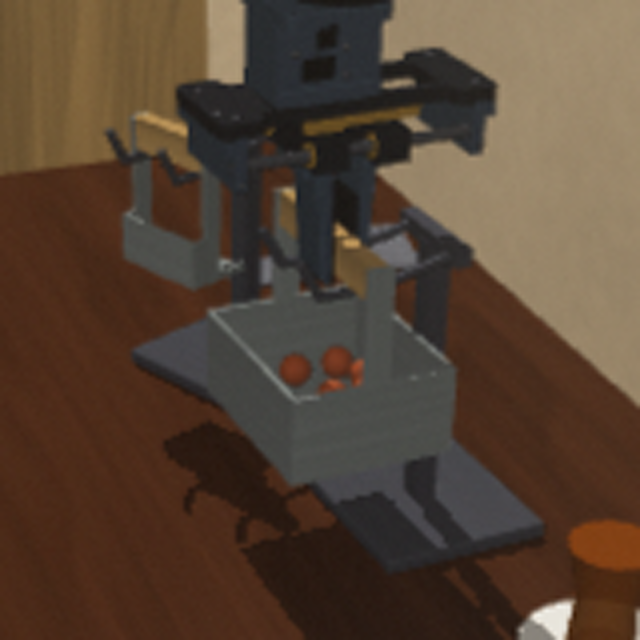

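>>> play_rows(plan=[[[0,0,0.002,0,0,0,0],[0,0,0.0015,0,0,0,0],[0,0,0.001,0,0,0,0],[0,0,0,0,0,0,0]]])

```text
t: 55.98
position: [680.4, 100.5, 265.3]
eef_rot: [-3.14, -0.093, -0.001]
force: [0.9, -0.4, -5.0]
grip_width: 0.129
```

>>> play_rows(plan=[[[0,0,0.0007,0,0,0,0],[0,0,0.0007,0,0,0,0],[0,0,0,0,0,0,0]]])

```text
t: 56.35
position: [680.6, 100.6, 264.8]
eef_rot: [-3.14, -0.093, -0.002]
force: [-4.4, -0.9, 5.3]
grip_width: 0.128
```

>>> play_rows(plan=[[[0,0,-0.0005,0,0,0,0],[0,0,0,0,0,0,0.15],[0,0,0,0,0,0,0.2],[0,0,0,0,0,0,0.25],[0,0,0,0,0,0,0.3],[0,0,0,0,0,0,0.4],[0,0,0,0,0,0,0.4],[0,0,0,0,0,0,0.4]]])

```text
t: 57.35
position: [680.5, 100.5, 264.5]
eef_rot: [-3.14, -0.093, -0.001]
force: [-0.7, -0.8, 0.2]
grip_width: 0.396
```

```bash
python3 -c "
from h import *
delta((682.4,100.2,265),3.4)
s=snap('side','s35'); crop(s,'s35c',260,420,110,270,4)"
```

```text
t 57.35 P [680.5 100.5 264.5] heading 3.4 tooly [ 0.059 -0.998 -0.   ] F [-0.7 -0.8  0.2] grip 0.396 q [0.11 0.39 1.77 0.   0.98 0.05]
 shift,turn [ 1.9  0.5 -0.5] [-0.02 -0.05  0.  ]
```

View pics/s35c.png

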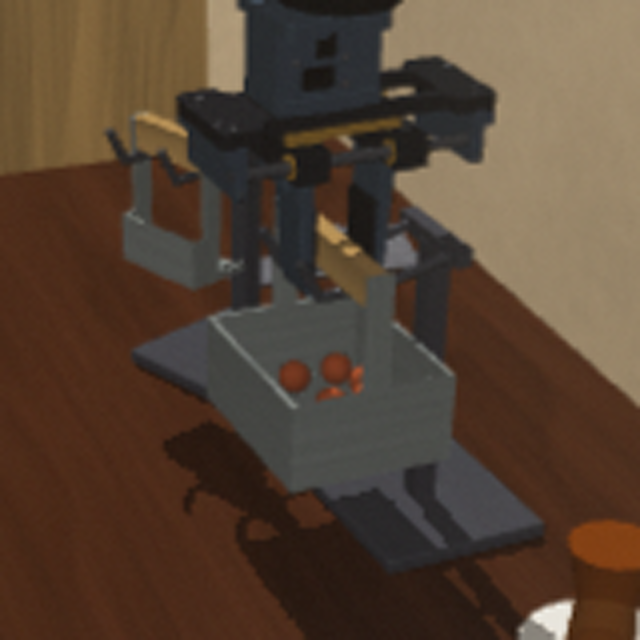

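The caddy hangs level and released. Retracting up and back.

>>> play_rows(plan=[[[0,0,-0.004,0,0,0,0.4],[0,0,-0.008,0,0,0,0.4],[0,0,-0.015,0,0,0,0.4],[0,0,-0.025,0,0,0,0.4],[0,0,-0.03,0,0,0,0.4],[0,0,-0.03,0,0,0,0.4],[-0.02,0.02,-0.01,0,0,0,0.4],[-0.04,0.04,0,0,0,0,0.4],[-0.04,0.04,0,0,0,0,0.4],[-0.04,0.04,0,0,0,0,0.4],[-0.02,0.04,0,0,0,0,0.4],[0,0.04,0,0,0,0,0.4],[0,0.03,0,0,0,0,0.4],[0,0,0,0,0,0,0.4],[0,0,0,0,0,0,0.4],[0,0,0,0,0,0,0.4]]])

```text
t: 59.4
position: [535.5, -157.7, 386.5]
eef_rot: [-3.14, -0.095, -0.002]
force: [0.2, -0.4, 0.2]
grip_width: 0.399
```

Run:
```python
from h import *
delta((682.4,100.2,265),3.4)
s=snap('side','s36'); crop(s,'s36c',250,410,110,270,4)
s=snap('top','t36'); crop(s,'t36c',120,360,120,230,3)
print("scoop",barfit(s,(130,215,160,215),217)); print("caddy",barfit(s,(220,310,175,215),217))
print("glass/hammer diff", [np.abs(s["pixels"][a:b,c:d].astype(int)-load("top0")["pixels"][a:b,c:d]).mean().round(1) for a,b,c,d in((145,187,310,356),(240,335,430,525))])
s2=snap('top','t37'); print("caddy later",barfit(s2,(220,310,175,215),217))
```

```text
t 59.4 P [ 535.5 -157.7  386.5] heading 3.46 tooly [ 0.06  -0.998 -0.   ] F [ 0.2 -0.4  0.2] grip 0.399 q [-0.33  0.05  1.96  0.    1.14 -0.39]
 shift,turn [ 162.  -248.5  121.8] [-0.02 -0.06  0.06]
scoop (array([647.7, 308.3, 217. ]), array([68. , 13.7]), np.float64(-66.4))
caddy (array([683.1, 100.7, 217. ]), array([126.1,  16.3]), np.float64(-86.7))
glass/hammer diff [np.float64(1.9), np.float64(17.8)]
caddy later (array([683.1, 100.7, 217. ]), array([126.1,  16.3]), np.float64(-86.7))
```

View pics/s36c.png

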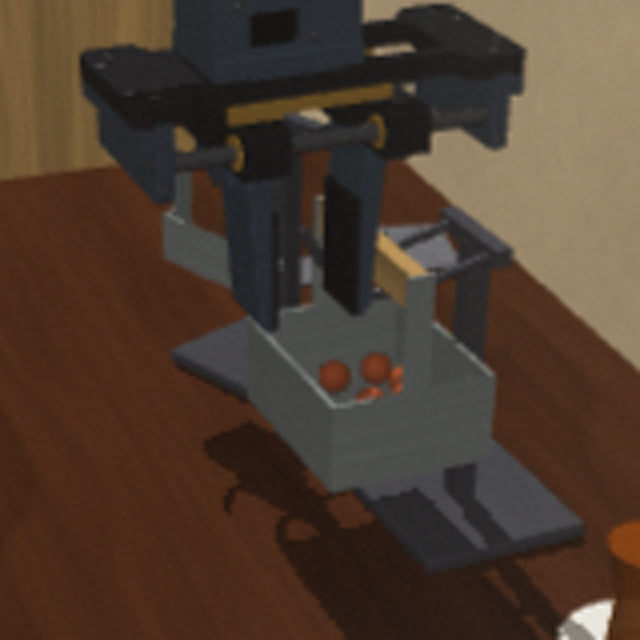

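View pics/t36c.png

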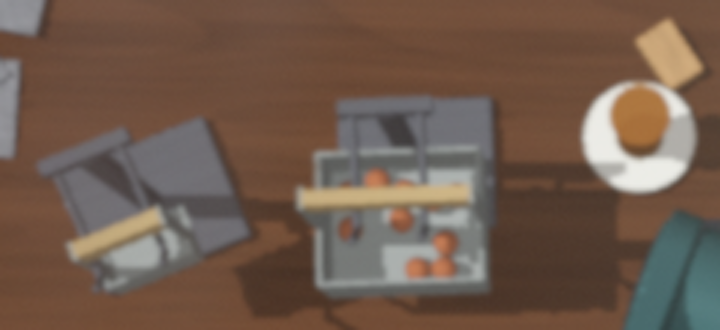

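View pics/t36.png

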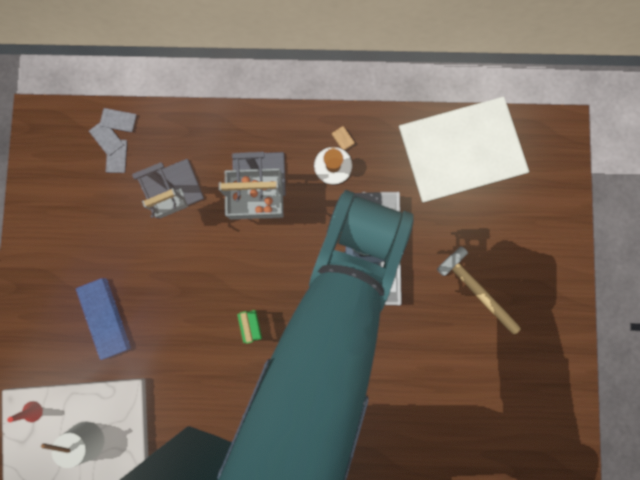

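The caddy at (250,190) and the scoop at (165,197) are both hanging. The glass (333,165) and hammer (480,290) are where they started; only the arm's shadow lies on the hammer. Handing in.

```bash
python3 -c "
from h import *
print(arm.sign_off())
s=snap('top','tend'); print('scoop',barfit(s,(130,215,160,215),217)); print('caddy',barfit(s,(220,310,175,215),217))"
```

```text
the job is handed in; nothing more can be done
None
the job is handed in; nothing more can be done
```

The job is handed in at about 59 s of the 210 s allowed. All ten beads went into the caddy with the steel scoop in two loads. The scoop now hangs on hook B and the full caddy on hook A.

- **Bead count:** I counted all ten in the caddy, with the bin empty, before the scoop was hung. I counted ten again after the caddy was knocked and before I lifted it. In the final top view not every bead is visible under the bar and prongs, but none lies outside the caddy.
- **Hang positions:** In the last images the bar centres were (647.7, 308.3) mm for the scoop and (683.1, 100.7) mm for the caddy. Both are within about 2 mm of my measured seats and within about 1° of across the prongs.
- **At rest:** Two successive pictures of the caddy showed no motion. The gripper was clear of everything.
- **Bystanders:** The tea glass and hammer looked unmoved. The pixel difference over the hammer was higher, which the picture shows to be the arm's shadow.

- **Caddy brushed:** the scoop nudged the caddy about 2 mm as I lifted away after the first tip.
- **Caddy knocked:** the caddy was knocked about 17 mm while I hung the scoop. I re-measured it before grasping.
- **Not checked:** my picture after handing in was refused, so nothing was checked after that point.

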